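Load a specimen disc into the probe microscope's sample stage with a flat paddle

TASK

Pick up the orange-handled loading paddle from its blue rest with the steel specimen disc lying loose on its tip, carry it level to the sample stage, set the disc down on the two rails and, with the paddle, slide it under the two spring clips until it sits fully home, flat and pressed gently against the red sprung stop pad (feel for it: never press the disc on the pad with more than about 6 N). Leave the disc there held by the clips and lay the empty paddle back on its rest as it was. Never tilt or drop the disc or touch it with the fingers, and leave everything else on the desk alone.

Things in the scene. Friction and masses are not known exactly. Their poses are not given: they have to be found in the camera images.
- paddle_grip (a point): Centre of the loading paddle's handle; x along the paddle to its blade tip, z up. Orange handle 95 long (x -50 to +45), 16 wide, 18 mm high: grip across it from above. In line a flat steel blade 18 wide, 4 thick, to x = +141 mm, its underside flush with the handle's (9 mm below this point), its top face 5 mm below this point. 0.14 kg.
- paddle_tabs (a point): On the blade's top face, middle, x = +99 mm from the grip point: front of two upright tabs (4 to 9 mm either side of the middle, 7 mm high over the blade, 4 thick). Ahead of them the blade is flat and open for 42 mm and carries the disc; with its rim against the tabs the disc's centre is 24.7 mm ahead of here.
- disc_center (a point): Centre (half-way up) of the loose steel specimen disc, 50 mm across, 6 mm thick, small blue chip on top, z up. At the start it lies on the blade, its rim 1 to 5 mm ahead of the tabs. Mass 35 to 70 g, hidden.
- rest: Paddle rest: black base plate 8 mm thick with two blue yokes (each 12 mm along x, middles at x = -148 and -52 mm) on which the paddle lies level, its underside 40 mm above the table. Origin on the table; x is the way the paddle points. Yoke ears rise 6 mm, 12.5 mm either side of the middle. The paddle belongs with its grip point at x = -110, y = 0, z = +49 mm here.
- stage_mid (a point): On the middle line of the fixed sample stage, level with the tops of its two rails (60 mm above the table). x is the loading direction (paddle enters from -x pointing along +x), z up. Rails at x -80 to +70 mm; between them an open slot for the blade, 28 mm wide, 50 deep. Home is with the disc's centre at y = 0 and x between -10 and +10 mm, as the stop is set. Nothing is over 25 mm above the rails.
- stage_entry (a point): Same axes, 50 mm before the stage point, at rail height: a free place to set the disc down. With the blade's top 2 to 3 mm below the rail tops the disc lies on the rails, the tabs still behind its rim to push it. Guides 5 mm high stand 27.5 mm either side of the middle from 35 to 90 mm ahead of here; before that they flare out to 34 mm.
- clip_line (a point): Midway between the two spring clips: steel balls of 16 mm diameter, 19 mm either side (y) of here, right over the stage point, their undersides 5 mm above the rails. The 6 mm disc lifts them as it slides under: it meets them with its centre about 20 mm before here, entry takes 3 to 6 N, after that they hold it by a steady friction of 2 to 4 N.
- stop: Stop bracket fixed across the rails' far end, 76 mm wide, 16 high; origin mid near face at rail height, 45 mm ahead of the stage point, same axes. It carries a red pad, 22 mm wide, 1 to 10 mm above the rails, near face 20 mm before the bracket on average, but a screw sets it up to 10 mm nearer or farther: NOT in any reading, it must be felt. The pad is sprung, about 10 N per mm.
- tape: Bystander: roll of masking tape lying flat, 100 mm across, 25 mm high. Origin at the centre of its underside. Leave alone.
- pen_cup: Bystander: paper cup with pens, 76 mm across, 140 mm high over the pens. Origin at the centre of its underside. Leave alone.
- petri: Bystander: closed clear petri dish with yellow filling, 88 mm across, 19 mm high. Origin at the centre of its underside. Leave alone.
- blower: Bystander: red rubber dust blower standing on its bulb, 52 mm across, 95 mm high. Origin at the centre of its underside. Leave alone.
- vial: Bystander: small glass vial, 26 mm across, 45 mm high. Origin at the centre of its underside. Leave alone.
- sample_box: Bystander: small white box with clear lid, 60 x 50 x 23 mm. Origin at the centre of its underside. Leave alone.
- mouse: Bystander: round black puck-shaped computer mouse, 56 mm across, 33 mm high. Origin at the centre of its underside. Leave alone.
There are look-alikes about, which are no part of the job. What is shaped like the part that bears stage_mid but pink or yellow is not meant. What is shaped like the part that bears paddle_grip but yellow is not meant.

How it is judged:
By the outcome, as a careful person would: the job done as asked, in the order asked, and still so for the second after the job is handed in, with the robot touching nothing.
It also fails if it takes over 69 s, if anything falls off the work surface, if the arm or the gripper's body presses on something with over 40 N, if the wrist force passes 120 N, or if a joint passes its speed limit or range.

ROBOT

A 6-joint arm with a two-finger parallel gripper is mounted at the origin on the work surface. World frame = base frame: x ahead of the robot, y to its left, z up, the work surface at z = 0. Lengths are in m, angles in rad, forces in N, time in s.
With the tool pointing down it reaches from about 0.35 to 0.85 m from the base axis. Payload 8.1 kg.
Tool frame: the origin (TCP) lies at the very end of the fingers, on their centre line; the grasp point (between the pads) lies 19 mm behind it; x points along the fingers, z is the direction in which the jaws open and shut, and the axes are right-handed (so a half turn about x gives the same grasp; the last joint's range is limited). The gripper opens to 93 mm and grips with 3 to 60 N. Pads are 15 mm wide; open, the fingers measure 128 mm over their backs; the gripper's body (75 mm by 188 mm) begins 65 mm behind the grasp point.
Start: joints at [-1.187, 0.13, 1.488, -0, 1.523, -0.085], TCP at [0.271, -0.535, 0.219] pointing down, gripper open.
Joint ranges: [-2.96, 2.96], [-0.89, 2.26], [0.02, 2.5], [-1.34, 4.48], [0, 2.73], [-2.66, 2.66]. Speed limits (rad/s): [2.39, 2.39, 2.79, 3.14, 3.14, 3.14].

INTERFACE

Orientations are given as a unit quaternion [w, x, y, z].
In Python, from cell import robot gives the robot as it stands. The module is installed in compiled form; this text tells all that it offers.
- The arm moves only by the shell command python3 -m inch 'ROWS' [OPENING] [FORCE]. ROWS is JSON, one flat list of numbers, 4 for each row, row after row: the shift along the world's x, y, z in cm, then the turn about the world's z in degrees. A call has 1 to 10 rows; each row shifts and turns the commanded pose from where the row before left it; what a row does not reach is not made up. A row lasts 1/12 s, in which the tool goes at most 41.7 mm and 7.16 degrees, less where a joint would pass 70% of its speed; a pose out of reach is approached as far as the arm can. A call is refused whole if a number of a shift passes 4.17 or a number of a turn 7.16, either way. A call with a gripper value outside its range is refused whole. OPENING is the opening, from 0 (shut) to 1 (fully open), set as the call begins (- or left out, the last holds). The fingers move at their own pace and stop on an object; FORCE is the grip in N (left out, the last holds). Time passes only in rows, so rows that do not move let the fingers close. It gives the time, the measured TCP pose, the force and the opening at its end, in the units of the state.
- robot.read_state(): the state, without advancing time (a new reading comes with each control period).
- robot.read_camera(name): name is "scene" or "top" or "wrist"; returns a dict with "pixels" (480x640x3 uint8, red, green, blue), "depth" (480x640 float32, m along the optical axis (not along the pixel's ray), 0 where there is no reading), "K" (3x3 intrinsics, pixels), "rvec" (rotation vector, rad) and "tvec" (3), from world to camera coordinates, as OpenCV has them; the wrist camera has in their place "tool_from_camera" (4x4, takes a point from camera to tool coordinates, whose origin is the TCP and whose axes are the tool frame's). Camera axes: x right, y down, z forward; pixel columns grow to the right and rows downward; lengths in m; the calibration is good to about 2 mm. A picture is of the moment at which its call begins: read the wrist's pose just before it.
- robot.hand_in(): hands the job in, once; it reports no verdict.
Trained networks look in the newest picture that a camera, given by its name, has taken for a name from the list of things; names that differ only in an ending like _2 or _b are one class to them, and where a whole thing is asked for, a point or a joint stands for the part that bears it (a point fixed in the world has none). Each returns a list of dicts, best first, with "conf" (0 to 1); they miss things now and then, are a little off and sometimes report something else, mostly with a low value. They report only what shows in the picture. A call takes as long as a camera call. They do not tell look-alikes from the thing itself.
- robot.masks_of(name, camera): "mask" (480x640 bool, what is visible of it) and "xy" ([column, row] in pixels, amid what is visible of it).
The state is a dict: "time_s": time; "joint_positions": joint angles; "joint_vel": joint speeds; "effort": joint torques, N m; "eef_pos": TCP position; "eef_rot": TCP orientation; "wrist_force": force on the tool from outside, world axes, zero at the start; "torque": the same for the moment, N m; "grip_width": finger opening in m.
Only numpy, scipy, OpenCV 4.12 (cv2) and the standard library are available. Lean on these libraries where they do the work, as an engineer would, in place of code of your own. Each camera call takes 0.05 s, during which the arm holds its last target.

## Working session

There is one attempt and no reset: what is moved stays moved. The work goes in short steps, Python scripts to look and compute and a shell command to move; the robot and the scene stay as the last step left them, time stands still between calls to the robot, and variables do not carry over. Pictures are saved under pics/ and viewed, and the job is handed in when it is done.

```bash
mkdir -p pics; ls; cat > h.py <<'E'
import numpy as np, cv2
from cell import robot
def look(cam,name):
    s=robot.read_state(); c=robot.read_camera(cam)
    cv2.imwrite(f'pics/{name}.png',c['pixels'][:,:,::-1]); np.savez(f'pics/{name}.npz',**{k:v for k,v in c.items()},pos=s['eef_pos'],rot=s['eef_rot'])
    return c
E
python3 - <<'E'
from h import *
s=robot.read_state(); print(s)
for c in ['scene','top','wrist']:
    look(c,c+'0')
    for n in ['paddle_grip','disc_center','rest','stage_mid','stop','clip_line']:
        print(c,n,[(round(d['conf'],2),np.round(d['xy']).tolist()) for d in robot.masks_of(n,c)][:4])
E
```

```text
pics
{'time_s': 0.0, 'joint_positions': array([-1.18742479e+00,  1.31162495e-01,  1.48928816e+00, -1.67210762e-05,
        1.52302229e+00, -8.53583518e-02]), 'joint_vel': array([-0.00092182, -0.00125487, -0.00167402, -0.0002969 ,  0.00075741,
       -0.00172001]), 'effort': array([ 1.07108826e-03, -5.59840572e+01, -4.91758704e+01,  7.70091196e-02,
        3.50742869e-02, -1.06518846e-04]), 'eef_pos': array([ 0.2708688 , -0.53472193,  0.2175818 ]), 'eef_rot': array([ 0.6019054 ,  0.37060826,  0.60298172, -0.3698276 ]), 'wrist_force': array([ 0.50598056, -0.49480618, -0.0949633 ]), 'torque': array([0.00964227, 0.02077924, 0.03389474]), 'grip_width': 0.09302182885813508}
scene paddle_grip [(0.75, [256.0, 301.0]), (0.71, [358.0, 276.0]), (0.6, [196.0, 371.0])]
scene disc_center [(0.76, [297.0, 318.0]), (0.23, [254.0, 314.0]), (0.16, [357.0, 275.0])]
scene rest [(0.7, [255.0, 313.0]), (0.38, [254.0, 300.0])]
scene stage_mid [(0.92, [179.0, 271.0]), (0.8, [389.0, 234.0]), (0.79, [362.0, 158.0])]
scene stop [(0.66, [185.0, 275.0]), (0.52, [409.0, 232.0]), (0.48, [380.0, 155.0])]
scene clip_line [(0.9, [361.0, 156.0]), (0.71, [388.0, 234.0]), (0.7, [177.0, 273.0])]
top paddle_grip [(0.95, [404.0, 253.0]), (0.63, [474.0, 254.0])]
top disc_center [(0.66, [476.0, 187.0]), (0.6, [389.0, 214.0])]
top rest [(0.77, [399.0, 258.0]), (0.54, [406.0, 251.0])]
top stage_mid [(0.9, [254.0, 209.0]), (0.83, [420.0, 343.0]), (0.74, [176.0, 299.0])]
top stop [(0.9, [425.0, 318.0]), (0.89, [257.0, 180.0]), (0.65, [162.0, 277.0])]
top clip_line [(0.87, [417.0, 342.0]), (0.86, [173.0, 300.0]), (0.71, [254.0, 208.0])]
wrist paddle_grip []
wrist disc_center []
wrist rest []
wrist stage_mid [(0.65, [57.0, 76.0])]
wrist stop [(0.93, [34.0, 23.0])]
wrist clip_line [(0.71, [57.0, 79.0])]
```

View pics/scene0.png

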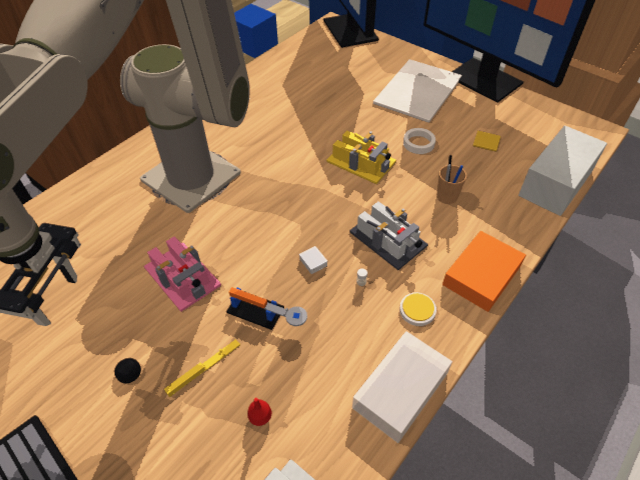

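View pics/top0.png

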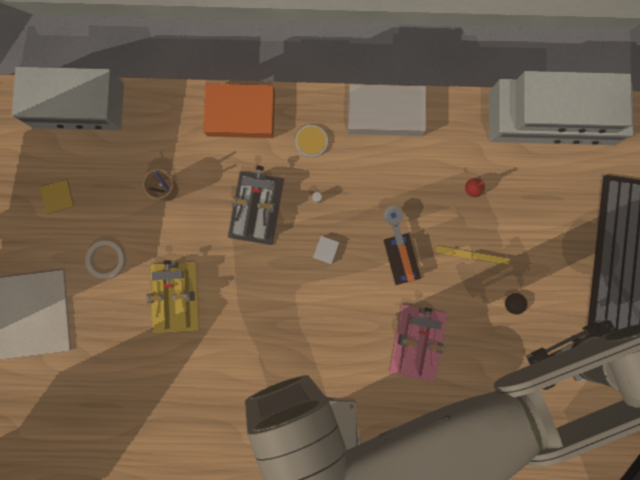

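View pics/wrist0.png

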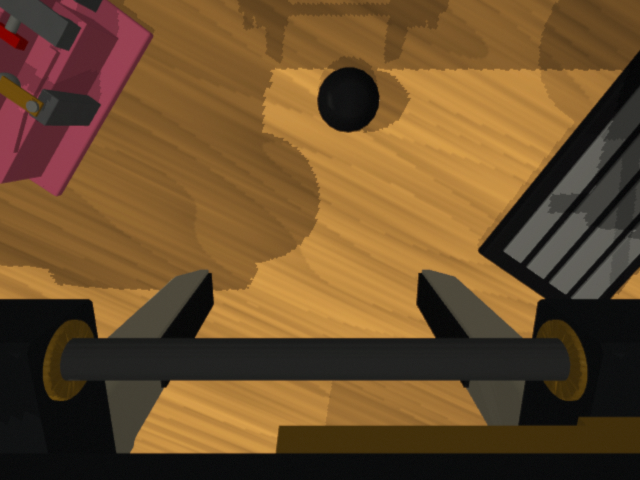

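The real stage is the grey one at top (255,208). The orange paddle is at (404,253), with the disc at (393,215).

```bash
cat >> h.py <<'E'
from scipy.spatial.transform import Rotation as R
def cloud(name):
    d=np.load(f'pics/{name}.npz'); K=d['K']; z=d['depth'].astype(float)
    v,u=np.mgrid[0:480,0:640]
    P=np.stack([(u-K[0,2])/K[0,0]*z,(v-K[1,2])/K[1,1]*z,z],-1)
    if 'rvec' in d:
        Rm=cv2.Rodrigues(d['rvec'])[0]; W=(P-d['tvec'].reshape(3))@Rm
    else:
        T=d['tool_from_camera']; q=d['rot']; Rt=R.from_quat(q[[1,2,3,0]]).as_matrix()
        W=(P@T[:3,:3].T+T[:3,3])@Rt.T+d['pos']
    return W,z,d['pixels']
E
python3 - <<'E'
from h import *
W,z,p=cloud('top0')
print('table z',np.median(W[370:390,100:140,2]))
cv2.imwrite('pics/t_crop.png',np.hstack([cv2.resize(p[190:300,345:455],(400,400),interpolation=cv2.INTER_CUBIC),cv2.resize(p[155:255,205:305],(400,400),interpolation=cv2.INTER_CUBIC)])[:,:,::-1])
hsv=cv2.cvtColor(p,cv2.COLOR_RGB2HSV)
m=np.zeros((480,640),bool); m[225:290,380:430]=1
o=m&(hsv[...,0]<15)&(hsv[...,1]>180)&(hsv[...,2]>120)&(W[...,2]>.045)
Q=W[o]; print('orange',o.sum(),Q.mean(0),Q.min(0),Q.max(0))
c,(w,h),a=cv2.minAreaRect(Q[:,:2].astype(np.float32)); print(c,w,h,a)
# disc
D=np.zeros_like(m); D[200:230,375:405]=1
g=D&(W[...,2]>.044)&(W[...,2]<.06); Q=W[g]
print('disc',g.sum(),Q.mean(0),np.median(Q[:,2]),cv2.minEnclosingCircle(Q[:,:2].astype(np.float32)))
# stage
S=np.zeros_like(m); S[165:250,225:290]=1
r=S&(W[...,2]>.055)&(W[...,2]<.063); Q=W[r]; print('rail',r.sum(),Q.mean(0),cv2.minAreaRect(Q[:,:2].astype(np.float32)))
for n in ['scene0']:
    W2,_,p2=cloud(n); print(W2[313:320,290:303,2].round(3)[::3,::4], W2[318,297],W2[300,256], 'table',W2[430,160])
E
```

```text
table z 0.0009558181446867987<stdin>:8: RuntimeWarning: Mean of empty slice.
  ret = um.true_divide(
Traceback (most recent call last):
ValueError: zero-size array to reduction operation minimum which has no identity
```

View pics/t_crop.png

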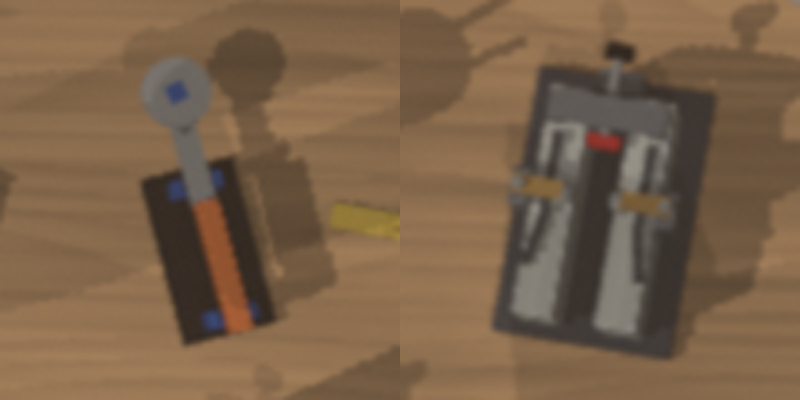

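```bash
python3 - <<'E'
from h import *
W,z,p=cloud('top0')
hsv=cv2.cvtColor(p,cv2.COLOR_RGB2HSV)
print(p[255,406],hsv[255,406],W[255,406],W[215,394],W[258,399])
m=np.zeros((480,640),bool); m[225:290,380:430]=1
o=m&(hsv[...,0]<15)&(hsv[...,1]>165)
Q=W[o]; print('orange',o.sum(),np.median(Q,0))
c,(w,h),a=cv2.minAreaRect(Q[:,:2].astype(np.float32)); print(c,w,h,a)
D=np.zeros_like(m); D[200:230,375:405]=1
g=D&(W[...,2]>.035)&(W[...,2]<.07); Q=W[g]
print('disc',g.sum(),Q.mean(0),np.median(Q[:,2]),cv2.minEnclosingCircle(Q[:,:2].astype(np.float32)))
S=np.zeros_like(m); S[165:250,225:290]=1
r=S&(W[...,2]>.055)&(W[...,2]<.063); Q=W[r]; print('rail',r.sum(),Q.mean(0),cv2.minAreaRect(Q[:,:2].astype(np.float32)))
W2,_,p2=cloud('scene0'); print(W2[318,297],W2[300,256], 'table',W2[430,160])
rr=S&(hsv[...,0]<5)&(hsv[...,1]>180);print('pad',np.mean(W[rr],0),rr.sum())
r=m&(W[...,2]>.004)&(W[...,2]<.014);r[:,:]&=True; Q=W[r]; print('base',cv2.minAreaRect(Q[:,:2].astype(np.float32)))
r=S&(W[...,2]>.004)&(W[...,2]<.014); Q=W[r]; print('sbase',Q[:,2].mean(),cv2.minAreaRect(Q[:,:2].astype(np.float32)))
E
```

```text
[143  82  48] [ 11 169 143] [ 0.4851144  -0.22663109  0.05592849] [ 0.58773293 -0.19473789  0.05297447] [ 0.48010748 -0.21499665  0.00760476]
orange 205 [ 0.46474439 -0.22592068  0.05922248]
(0.4447667896747589, -0.1232244223356247) 0.08934551477432251 0.23258519172668457 10.85754108428955
disc 339 [ 0.58448989 -0.19399856  0.05105299] 0.05132260392490431 ((0.5816338062286377, -0.1976354420185089), 0.032493334263563156)
rail 552 [0.58623854 0.16846215 0.05989473] ((0.6063120365142822, 0.16281068325042725), (0.10306037962436676, 0.17543412744998932), 72.64232635498047)
[ 0.59350928 -0.19464088  0.05027599] [ 0.49047226 -0.22203544  0.05991703] table [ 0.52532678 -0.55950045  0.00161464]
pad [nan nan nan] 0
base ((0.483699232339859, -0.2300965040922165), (0.16956189274787903, 0.13071420788764954), 1.2821412086486816)
sbase 0.008626065297421333 ((0.6068047285079956, 0.16472266614437103), (0.22646425664424896, 0.17141306400299072), 1.8050494194030762)
  return _methods._mean(a, axis=axis, dtype=dtype,
  ret = um.true_divide(
```

```bash
python3 - <<'E'
from h import *
d=np.load('pics/wrist0.npz'); T=d['tool_from_camera']; print(T.round(4)); print(d['K'])
Rt=R.from_quat(d['rot'][[1,2,3,0]]).as_matrix(); print(Rt.round(3))
print('cam world',Rt@T[:3,3]+d['pos'],'fwd',Rt@T[:3,2])
E
```

```text
[[-0.000e+00 -2.560e-01  9.667e-01 -1.657e-01]
 [ 4.000e-04 -9.667e-01 -2.560e-01  7.040e-02]
 [ 1.000e+00  4.000e-04  1.000e-04 -1.200e-03]
 [ 0.000e+00  0.000e+00  0.000e+00  1.000e+00]]
[[392.77283682   0.         314.6685419 ]
 [  0.         392.77283682 231.28235734]
 [  0.           0.           1.        ]]
[[ 0.     0.892  0.452]
 [-0.     0.452 -0.892]
 [-1.    -0.     0.   ]]
cam world [ 0.33341243 -0.50239672  0.38441936] fwd [-0.22830194 -0.11585924 -0.96667206]
```

```bash
python3 -m inch '[2.2,3.1,0.2,-1.2, 2.2,3.1,0.2,-1.2, 2.2,3.1,0.2,-1.2, 2.2,3.1,0.2,-1.2, 2.2,3.1,0.2,-1.2, 2.2,3.1,0.2,-1.2, 2.2,3.1,0.2,-1.2, 2.2,3.1,0.2,-1.2, 2.2,3.1,0.2,-1.2, 2.2,3.1,0.2,-1.2]'
python3 -m inch '[0,0,0,0,0,0,0,0,0,0,0,0]'
python3 - <<'E'
from h import *
look('wrist','w1')
s=robot.read_state(); print(s['eef_pos'],s['joint_positions'])
for n in ['paddle_grip','disc_center','rest']:
    print(n,[(round(d['conf'],2),np.round(d['xy']).tolist()) for d in robot.masks_of(n,'wrist')][:4])
E
```

```text
time_s: 1.88
eef_pos: [0.4919, -0.2236, 0.239]
eef_rot: [0.56, 0.431, 0.56, -0.431]
wrist_force: [-0.2, -1.0, -0.3]
grip_width: 0.0932
time_s: 2.13
eef_pos: [0.491, -0.2254, 0.2386]
eef_rot: [0.561, 0.431, 0.561, -0.431]
wrist_force: [-0.0, -0.5, -0.4]
grip_width: 0.093
[ 0.49059721 -0.22601706  0.23848803] [-5.26258423e-01 -3.91300631e-02  1.62687942e+00 -5.49854458e-04
  1.55408848e+00  7.85391059e-01]
paddle_grip [(0.96, [306.0, 193.0]), (0.81, [477.0, 241.0]), (0.42, [108.0, 140.0])]
disc_center [(0.89, [306.0, 87.0])]
rest [(0.94, [297.0, 209.0]), (0.46, [567.0, 58.0])]
```

View pics/w1.png

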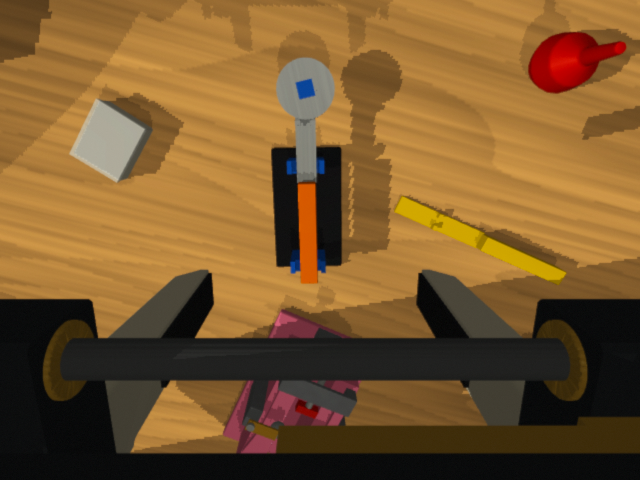

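Wrist view: disc at (306,88), orange handle (308,235), rest base (307,207). The pink stage sits behind and clear, and the yellow paddle is to the right.

```bash
cat > meas.py <<'E'
from h import *
def paddle(name,box=(40,295,260,360)):
    W,z,p=cloud(name); hsv=cv2.cvtColor(p,cv2.COLOR_RGB2HSV)
    m=np.zeros((480,640),bool); m[box[0]:box[1],box[2]:box[3]]=1
    o=m&(hsv[...,0]<15)&(hsv[...,1]>200)&(p[...,0]>150)&(W[...,2]>.05)
    n,l,st,_=cv2.connectedComponentsWithStats(o.astype(np.uint8)); o=l==1+np.argmax(st[1:,4])
    return W,z,p,hsv,m,o
E
python3 - <<'E'
from meas import *
W,z,p,hsv,m,o=paddle('w1')
Q=W[o]; top=Q[Q[:,2]>np.median(Q[:,2])-.003]
print('n',len(Q),'z',np.median(Q[:,2]),'rect',cv2.minAreaRect(top[:,:2].astype(np.float32)))
c=top[:,:2]-top[:,:2].mean(0); u,s,vt=np.linalg.svd(c,full_matrices=False); d=vt[0]*np.sign(vt[0][0]); print('yaw',np.degrees(np.arctan2(d[1],d[0])))
a=c@d; print('ext',a.min(),a.max(), (c@[-d[1],d[0]]).min(),(c@[-d[1],d[0]]).max())
mid=top[:,:2].mean(0)+d*(a.min()+a.max())/2; print('mid handle',mid,'grip pt',mid+d*.0025)
# disc
D=np.zeros_like(m); D[50:125,270:345]=1
bl=D&(hsv[...,0]>100)&(hsv[...,0]<130)&(hsv[...,1]>150); print('chip',bl.sum(),W[bl].mean(0))
g=D&(W[...,2]>.046)&(W[...,2]<.056); n,l,st,_=cv2.connectedComponentsWithStats(g.astype(np.uint8)); print(st[1:])
Q=W[D&(W[...,2]>.047)]; print('disc mean',Q.mean(0),cv2.minEnclosingCircle(Q[:,:2].astype(np.float32)))
Q=W[D&(W[...,2]>.047)]; ci=Q.mean(0)[:2]; print('rel grip', np.array([d@(ci-mid),np.array([-d[1],d[0]])@(ci-mid)]))
# base plate
B=np.zeros_like(m);B[140:275,265:350]=1
b=B&(W[...,2]>.004)&(W[...,2]<.012)&(p.sum(2)<150); print('base',cv2.minAreaRect(W[b][:,:2].astype(np.float32)),W[b][:,2].mean())
yb=B&(hsv[...,0]>100)&(hsv[...,0]<130)&(hsv[...,1]>150)&(W[...,2]>.03)
for i in (range(140,200),range(230,275)):
    k=np.zeros_like(m);k[i.start:i.stop]=1; q=W[yb&k]; q=q[q[:,2]>.038];print('yoke',len(q),q.mean(0),cv2.minAreaRect(q[:,:2].astype(np.float32)))
print('table',np.median(W[60:80,120:160,2]),np.median(W[250:280,80:120,2]))
E
```

```text
n 1677 z 0.05771237919375072 rect ((0.4877151846885681, -0.2181139588356018), (0.14271120727062225, 0.016079464927315712), 15.937588691711426)
yaw 16.355246792286227
ext -0.04936251757546356 0.09330245718317856 -0.008820353596337756 0.007860985381666562
mid handle [ 0.48760589 -0.21787436] grip pt [ 0.49000473 -0.21717038]
chip 263 [ 0.58685785 -0.19041934  0.05323711]
[[ 276   58   59   62 2839]
 [ 295  121    6    4   24]
 [ 310  120    5    5   22]]
disc mean [ 0.58646837 -0.19031865  0.05312182] ((0.5832718014717102, -0.19154752790927887), 0.028876326978206635)
rel grip [ 0.1026214  -0.00139824]
base ((0.477783739566803, -0.21965409815311432), (0.12405844032764435, 0.0683760866522789), 15.934557914733887) 0.007710446404906689
yoke 225 [ 0.5224904  -0.2053862   0.04658403] ((0.536195695400238, -0.20255689322948456), (0.04064663127064705, 0.03342672064900398), 16.773128509521484)
yoke 193 [ 0.43203914 -0.23204908  0.04473304] ((0.49055343866348267, -0.2155228853225708), (0.13557325303554535, 0.03387027233839035), 16.659759521484375)
table -0.00024179585114339486 -0.00025507322994150483
```

```bash
python3 - <<'E'
from meas import *
W,z,p,hsv,m,o=paddle('w1')
Q=W[o]; top=Q[Q[:,2]>.056]
th=np.radians(16.3)
for it in range(4):
    d=np.array([np.cos(th),np.sin(th)]); n=np.array([-d[1],d[0]])
    a=top[:,:2]@d; b=top[:,:2]@n
    # bins along
    h,e=np.histogram(a,bins=np.arange(a.min(),a.max()+.004,.004))
    good=a<e[np.where(h>h.max()*.5)[0][-1]+1]+.002
    k=np.polyfit(a[good],b[good],1)[0]; th+=np.arctan(k)
print(h, 'yaw',np.degrees(th))
A=a[good];B=b[good]; lo,hi=np.percentile(A,[.3,99.7]); blo,bhi=np.percentile(B,[.5,99.5])
print(hi-lo,bhi-blo); ac=(lo+hi)/2+.0025; bc=np.median(B)
print('grip',ac*d+bc*n, 'end back',lo,'front',hi)
chip=np.array([.58686,-.19042]); dm=np.array([.58647,-.19032])
print('disc rel',[(x@d-ac,x@n-bc) for x in (chip,dm)])
# fit disc rim
D=np.zeros((480,640),bool); D[50:125,270:345]=1
Q=W[D&(W[...,2]>.0505)&(W[...,2]<.0560)]; cc=Q[:,:2]; print(len(cc), (cc.max(0)+cc.min(0))/2,cc.max(0)-cc.min(0))
# rest base center in paddle axis
base=np.array([.47778,-.21965]); print('base rel grip',base@d-ac,base@n-bc)
for y in ([.52249,-.20539],[.43204,-.23205]): print('yoke rel', np.array(y)@d-ac,np.array(y)@n-bc)
s=robot.read_state(); print(s['eef_pos']); Rt=R.from_quat(s['eef_rot'][[1,2,3,0]]).as_matrix(); print('tool y yaw',np.degrees(np.arctan2(Rt[1,1],Rt[0,1])),'tilt',Rt[:,0])
E
```

```text
[56 64 66 65 63 69 66 72 69 72 66 66 71 72 71 70 75 75 73 82 70 76 75 51
  0  0  0  0  0  0  0  0  0  0  0  4] yaw 16.52384922571305
0.09323743407990642 0.015344842923777635
grip [ 0.46739919 -0.22382666] end back 0.3353180466033481 front 0.4285554806832545
disc rel [(np.float64(0.12402858894483132), np.float64(-0.001949356605773056)), (np.float64(0.12368313681406945), np.float64(-0.001742564861856255))]
595 [ 0.58397614 -0.18971076] [0.05463971 0.0481083 ]
base rel grip 0.011140002931759707 0.0010517178633733248
yoke rel 0.05805929356769157 0.0020066347293669073
yoke rel -0.0362377394983418 0.002172932484647061
[ 0.49038338 -0.22645871  0.23850097]
tool y yaw 14.749862960363973 tilt [-3.28649690e-04 -4.77744313e-05 -9.99999945e-01]
```

Grip point is about (0.4674, -0.2238), yaw 16.5°. It fits: the yokes are at +58 and -36 relative to the grip, and height checks out. Next I descend part way and look again.

```bash
python3 -m inch '[-0.6,0.0,-2.5,0.5, -0.6,0.0,-2.5,0.5, -0.6,0.1,-2.5,0.4, -0.5,0.1,-2.5,0.4, 0,0.05,-1.5,0, 0,0,0,0,0,0,0,0]' 0.5
python3 - <<'E'
from h import *
for i in range(3):
    s=robot.read_state(); print(s['time_s'],s['eef_pos'])
look('wrist','w2')
E
```

```text
time_s: 2.92
eef_pos: [0.4671, -0.2232, 0.1231]
eef_rot: [0.566, 0.423, 0.568, -0.423]
wrist_force: [-0.2, -0.1, 0.9]
grip_width: 0.0511
2.9167 [ 0.46711739 -0.22316836  0.12311473]
2.9167 [ 0.46711739 -0.22316836  0.12311473]
2.9167 [ 0.46711739 -0.22316836  0.12311473]
```

View pics/w2.png

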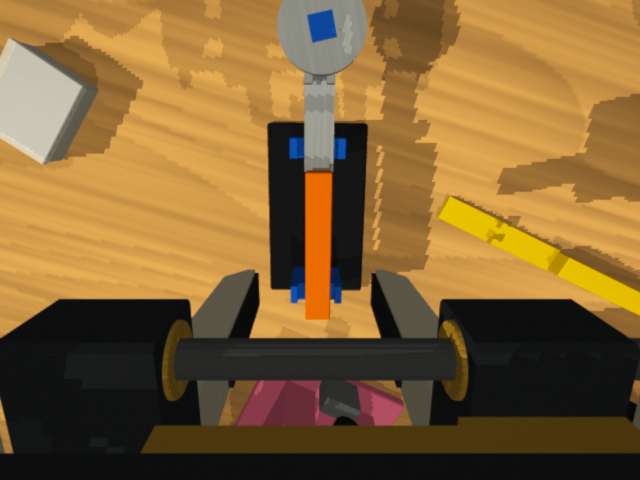

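Handle runs from (318,171) to (317,319). Finger mid column is about 315. Re-measuring.

```bash
cat > pad.py <<'E'
from meas import *
def grip(name,box):
    W,z,p,hsv,m,o=paddle(name,box)
    Q=W[o]; top=Q[abs(Q[:,2]-.058)<.003]
    th=np.radians(16.5)
    for it in range(5):
        d=np.array([np.cos(th),np.sin(th)]); n=np.array([-d[1],d[0]])
        a=top[:,:2]@d; b=top[:,:2]@n
        good=abs(b-np.median(b))<.0095
        th+=np.arctan(np.polyfit(a[good],b[good],1)[0])
    A=a[good];B=b[good]; lo,hi=np.percentile(A,[.3,99.7]); blo,bhi=np.percentile(B,[.5,99.5])
    ac=(lo+hi)/2+.0025; bc=(blo+bhi)/2
    print('yaw',np.degrees(th),'len',hi-lo,bhi-blo,'z',np.median(top[:,2]),'grip',ac*d+bc*n)
    return W,z,p,hsv,d,n,ac,bc
E
python3 - <<'E'
from pad import *
W,z,p,hsv,d,n,ac,bc=grip('w2',(150,330,290,345))
s=np.load('pics/w2.npz'); Rt=R.from_quat(s['rot'][[1,2,3,0]]).as_matrix(); print('tool yaw',np.degrees(np.arctan2(Rt[1,1],Rt[0,1])))
e=s['pos'][:2]; print('tcp rel grip',e@d-ac,e@n-bc)
bl=(hsv[...,0]>100)&(hsv[...,0]<130)&(hsv[...,1]>150)
for r0,r1 in((5,45),(135,162),(265,305)):
    k=np.zeros((480,640),bool);k[r0:r1,280:350]=1;q=W[bl&k];print(len(q),q.mean(0),'rel',q.mean(0)[:2]@d-ac,q.mean(0)[:2]@n-bc, np.percentile(q[:,:2]@n-bc,[1,99]))
E
```

```text
yaw 16.476792301310645 len 0.09325787892718779 0.015565317001784318 z 0.05767740747125603 grip [ 0.46735345 -0.22373828]
tool yaw 16.57356756392202
tcp rel grip -6.471826150894477e-05 0.0006134698986230425
674 [ 0.58666286 -0.19029599  0.05227277] rel 0.12389506943707257 -0.001770394062265035 [-0.00883749  0.00516715]
610 [ 0.5224954  -0.20611364  0.03985388] rel 0.05787635058558793 0.0012611349969908203 [-0.01999293  0.01996831]
744 [ 0.43329693 -0.23137022  0.03529356] rel -0.034822604219948816 0.0023408227929271885 [-0.01681855  0.01805823]
```

```bash
python3 -m inch '[0.05,-0.17,-1.5,0, 0,0,-2,0, 0,0,-1.5,0, 0,0,0,0, 0,0,0,0]' 0.45
python3 - <<'E'
from h import *
look('wrist','w3')
s=robot.read_state(); print(s['eef_pos'],s['grip_width'])
E
```

```text
time_s: 3.38
eef_pos: [0.469, -0.2249, 0.0747]
eef_rot: [0.567, 0.422, 0.567, -0.422]
wrist_force: [-0.2, 0.4, 1.2]
grip_width: 0.0417
[ 0.46957402 -0.22520145  0.07544787] 0.041723605281638196
```

View pics/w3.png

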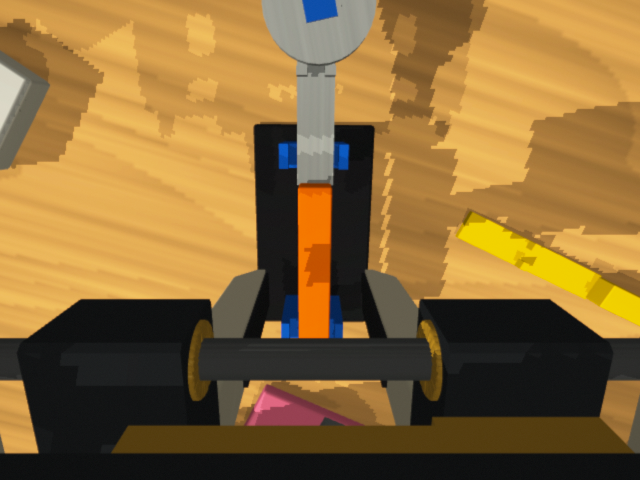

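Handle columns 298–331 are centred between the fingertips (266 and 364). Descending to grasp height and closing gently.

```bash
python3 -m inch '[-0.1,0,-1.5,0, 0,0,-1.5,0, 0,0,-1.4,0, 0,0,0,0, 0,0,0,0, 0,0,0,0]'
python3 -m inch '[0,0,0,0,0,0,0,0,0,0,0,0,0,0,0,0]' 0.24 3
python3 - <<'E'
from h import *
look('wrist','w4')
s=robot.read_state(); print(s['eef_pos'],s['grip_width'])
E
```

```text
time_s: 3.93
eef_pos: [0.4688, -0.2252, 0.0316]
eef_rot: [0.568, 0.422, 0.566, -0.422]
wrist_force: [0.7, 0.1, 0.6]
grip_width: 0.0418
time_s: 4.27
eef_pos: [0.4679, -0.2247, 0.0302]
eef_rot: [0.567, 0.422, 0.567, -0.422]
wrist_force: [-0.6, -0.1, 0.6]
grip_width: 0.0234
[ 0.46781174 -0.22457264  0.03000064] 0.022817761470114772
```

View pics/w4.png

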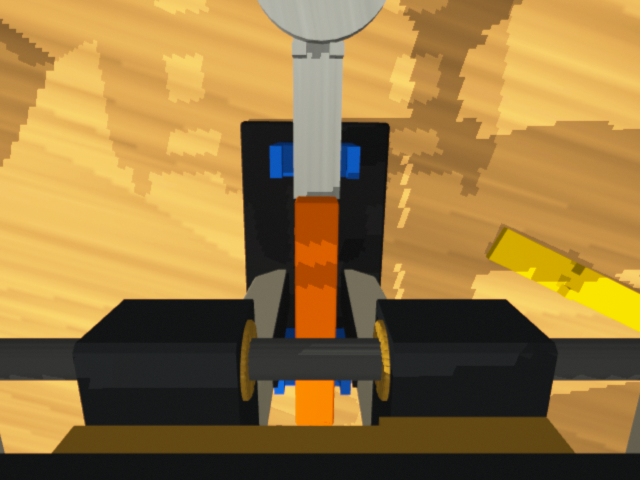

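Centred within half a millimetre (handle 295–338, fingers 287 and 344). Closing.

```bash
python3 -m inch '[0,0,0,0,0,0,0,0,0,0,0,0,0,0,0,0]' 0.16 5
python3 -m inch '[0,0,0,0,0,0,0,0,0,0,0,0]' 0.05 40
python3 -m inch '[0,0,0,0,0,0,0,0]' 0.0 50
python3 - <<'E'
from h import *
look('wrist','w5')
for i in range(3):
    s=robot.read_state(); print(s['eef_pos'],s['grip_width'],s['wrist_force'],s['torque']); robot.read_camera('wrist')
E
```

```text
time_s: 4.65
eef_pos: [0.4677, -0.2246, 0.0297]
eef_rot: [0.567, 0.422, 0.567, -0.422]
wrist_force: [0.3, 0.2, 0.8]
grip_width: 0.016
time_s: 4.9
eef_pos: [0.4677, -0.2246, 0.0297]
eef_rot: [0.567, 0.422, 0.567, -0.422]
wrist_force: [0.6, -1.2, 0.7]
grip_width: 0.0156
time_s: 5.07
eef_pos: [0.4677, -0.2245, 0.0297]
eef_rot: [0.567, 0.422, 0.567, -0.422]
wrist_force: [0.2, -2.0, 1.4]
grip_width: 0.016
[ 0.46770938 -0.22455232  0.02972365] 0.015506359138892475 [ 0.39948623 -1.2172476   1.37984415] [-0.16129996 -0.00849368 -0.08227039]
[ 0.46765164 -0.22455888  0.02968615] 0.016110511637868245 [ 0.12294381 -1.99509405  1.04671592] [-0.13659897 -0.04272847  0.02575697]
[ 0.46766647 -0.22454977  0.02969353] 0.015774975511571435 [-0.0073583  -1.36444536  0.89674314] [-0.20305416  0.00905489 -0.00479392]
```

View pics/w5.png

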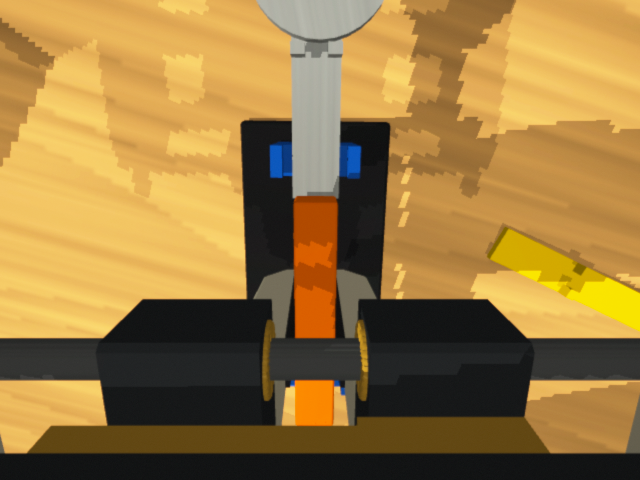

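Gripped at TCP (0.4677, -0.2245, 0.0297). Lifting slowly.

```bash
python3 -m inch '[0,0,0.1,0, 0,0,0.2,0, 0,0,0.4,0, 0,0,0.7,0, 0,0,0.9,0, 0,0,0.9,0, 0,0,0.7,0, 0,0,0.4,0, 0,0,0.2,0, 0,0,0,0]'
python3 - <<'E'
from h import *
look('wrist','w6'); look('top','t6'); look('scene','s6')
s=robot.read_state(); print(s['eef_pos'],s['grip_width'],s['wrist_force'],s['torque'])
W,z,p=cloud('top0'); hsv=cv2.cvtColor(p,cv2.COLOR_RGB2HSV)
d=np.load('pics/top0.npz'); Rm=cv2.Rodrigues(d['rvec'])[0]; C=-Rm.T@d['tvec'].reshape(3)
def at(u,v,zz):
    r=Rm.T@np.linalg.inv(d['K'])@np.array([u,v,1.]); return C+r*(zz-C[2])/r[2]
a=at(240,201.7,.073);b=at(265.5,205.7,.073);print('clips?',a,b,(a+b)/2)
print('pad',at(255.7,190.5,.07))
S=np.zeros((480,640),bool); S[185:245,230:285]=1
r=S&(W[...,2]>.057)&(W[...,2]<.063)&(hsv[...,1]<60); Q=W[r][:,:2]
g=cv2.cvtColor(p,cv2.COLOR_RGB2GRAY)
r=r&(g>95); Q=W[r][:,:2];print(r.sum(),Q.mean(0),cv2.minAreaRect(Q.astype(np.float32)))
E
cd pics; python3 -c "
import cv2;p=cv2.imread('s6.png');cv2.imwrite('s6c.png',cv2.resize(p[190:340,200:440],(800,500),interpolation=cv2.INTER_CUBIC))"
```

```text
time_s: 6.1
eef_pos: [0.468, -0.2247, 0.0754]
eef_rot: [0.568, 0.422, 0.567, -0.422]
wrist_force: [-0.4, -0.0, -1.9]
grip_width: 0.0161
[ 0.46729926 -0.22428944  0.07418281] 0.015560629282295941 [ 0.7900904   0.46807623 -2.69566795] [-0.00960322  0.13980696  0.02493725]
clips? [0.6085834  0.20008246 0.073     ] [0.60005238 0.13486604 0.073     ] [0.60431789 0.16747425 0.073     ]
pad [0.63901625 0.16159691 0.07      ]
373 [0.58084666 0.17003795] ((0.5874658226966858, 0.1695009469985962), (0.07909025251865387, 0.12677106261253357), 81.73058319091797)
```

View pics/s6c.png

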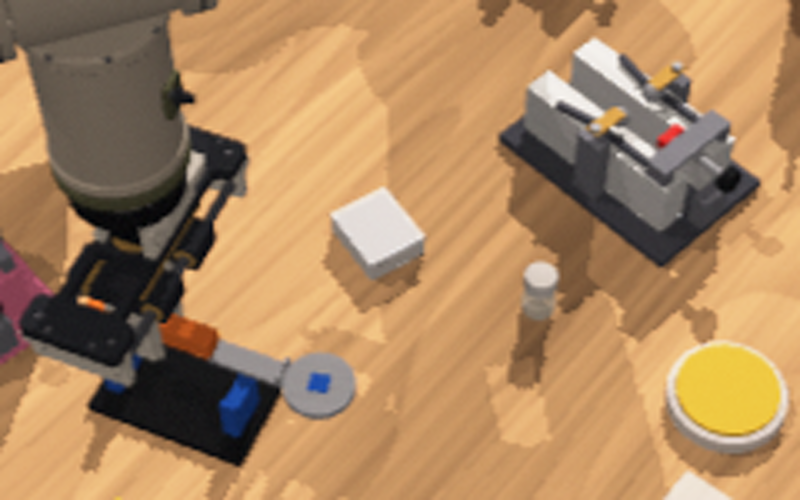

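View pics/w6.png

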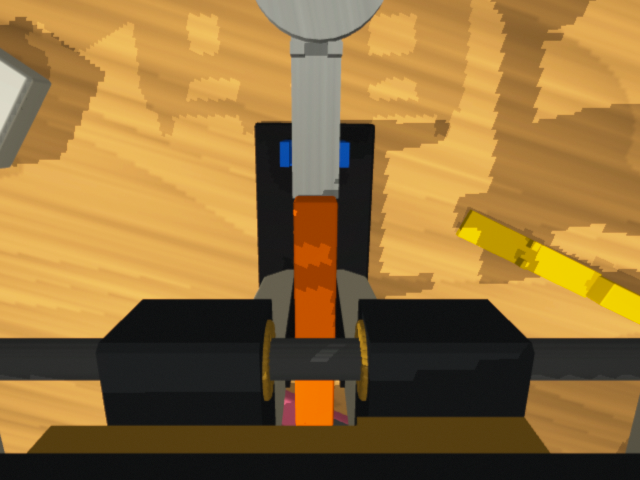

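Lifted cleanly, and the paddle didn't rotate in the grip. Coarse stage mid is about (0.604, 0.1675), yaw about -8.3°. Carrying smoothly with ramps.

```bash
python3 -m inch '[0,0.2,0.2,-0.2, 0.1,0.5,0.4,-0.4, 0.1,0.8,0.6,-0.6, 0.2,1.1,0.7,-0.8, 0.2,1.3,0.7,-1, 0.25,1.4,0.7,-1, 0.25,1.4,0.7,-1, 0.25,1.4,0.7,-1, 0.25,1.4,0.7,-1, 0.25,1.4,0.7,-1]'
python3 -m inch '[0.25,1.4,0.6,-1, 0.25,1.4,0.6,-1, 0.25,1.4,0.5,-1, 0.25,1.4,0.5,-1, 0.25,1.4,0.5,-1, 0.25,1.4,0.5,-1, 0.25,1.4,0.5,-1, 0.25,1.4,0.5,-1, 0.25,1.4,0.4,-1, 0.25,1.4,0.4,-1]'
python3 -m inch '[0.25,1.4,0.4,-1, 0.25,1.4,0.3,-1, 0.25,1.4,0.3,-1, 0.25,1.4,0.3,-1, 0.25,1.4,0.3,-0.8, 0.25,1.4,0.2,-0.8, 0.25,1.4,0.2,-0.6, 0.2,1.3,0.1,-0.4, 0.2,1.1,0.1,-0.3, 0.1,0.8,0,-0.2]'
python3 -m inch '[0.1,0.5,0,-0.1, 0,0.3,0,0, 0,0.1,0,0, 0,0,0,0, 0,0,0,0]'
python3 - <<'E'
from h import *
look('wrist','w7'); 
s=robot.read_state(); print(s['eef_pos'],s['grip_width'],s['wrist_force'],s['torque'])
Rt=R.from_quat(s['eef_rot'][[1,2,3,0]]).as_matrix(); print('tool yaw',np.degrees(np.arctan2(Rt[1,1],Rt[0,1])))
E
```

```text
time_s: 7.08
eef_pos: [0.4863, -0.114, 0.1366]
eef_rot: [0.536, 0.461, 0.536, -0.461]
wrist_force: [-0.2, 0.5, -1.6]
grip_width: 0.0157
time_s: 7.92
eef_pos: [0.5111, 0.0261, 0.1865]
eef_rot: [0.494, 0.506, 0.494, -0.506]
wrist_force: [0.1, 1.1, -1.9]
grip_width: 0.0155
time_s: 8.75
eef_pos: [0.5336, 0.1562, 0.2083]
eef_rot: [0.462, 0.536, 0.462, -0.535]
wrist_force: [0.9, -0.2, -2.8]
grip_width: 0.016
time_s: 9.17
eef_pos: [0.5345, 0.1631, 0.2076]
eef_rot: [-0.461, -0.536, -0.461, 0.536]
wrist_force: [0.5, -0.2, -2.0]
grip_width: 0.0155
[0.53457379 0.16305344 0.20756256] 0.015342827980681322 [-0.41968212 -0.65084734 -1.7736628 ] [0.06483806 0.1320418  0.01268289]
tool yaw -8.570737363560674
```

View pics/w7.png

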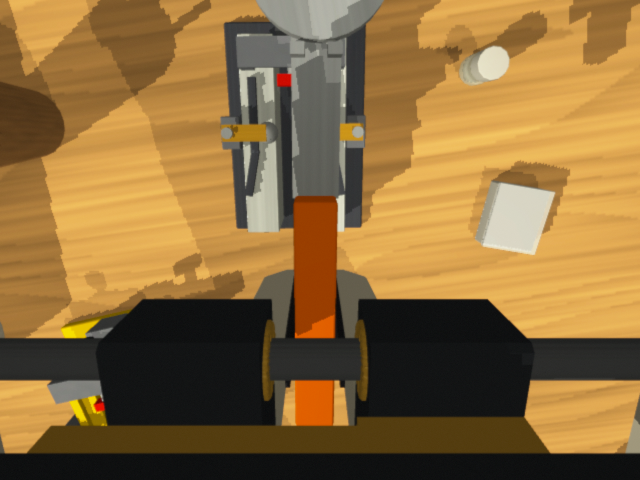

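Stage below with the paddle over it. Clips' outer blocks are at (230,132) and (354,132), rails end at row 231, pad at (284,80). Measuring from depth.

```bash
python3 - <<'E'
from h import *
W,z,p=cloud('w7'); hsv=cv2.cvtColor(p,cv2.COLOR_RGB2HSV)
M=np.zeros((480,640),bool); M[15:260,215:385]=1
Z=W[...,2]
print('hist',np.histogram(Z[M],bins=[-.01,-.004,.004,.012,.02,.056,.058,.059,.06,.061,.062,.064,.07,.085,.1,.2,.3]))
b=M&(Z>.003)&(Z<.014)&(p.max(2)<110); Q=W[b]; print('base z',np.median(Q[:,2]))
# base edges: left & right
def frame(th): d=np.array([np.cos(th),np.sin(th)]);return d,np.array([-d[1],d[0]])
for rows in (range(40,120),range(145,225)):
    L=[];Rr=[]
    for r in rows:
        c=np.where(b[r])[0]; L.append(W[r,c[0],:2]);Rr.append(W[r,c[-1],:2])
    L=np.array(L);Rr=np.array(Rr); 
    print('L',L.mean(0),'R',Rr.mean(0))
    globals().setdefault('LL',[]).append(L);globals().setdefault('RR',[]).append(Rr)
for X in (LL,RR):
    X=np.vstack(X); k=np.polyfit(X[:,0],X[:,1],1); res=X[:,1]-np.polyval(k,X[:,0]); k=np.polyfit(X[abs(res)<.002,0],X[abs(res)<.002,1],1); print('yaw edge',np.degrees(np.arctan(k[0])),k, np.std(res))
# rails
r=M&(abs(Z-.060)<.004)&(p.min(2)>120)&(hsv[...,1]<60); r[:,290:340]=0
for nm,c0,c1 in(('left',240,290),('right',337,352)):
    q=r.copy(); q[:,:c0]=0;q[:,c1:]=0; Q=W[q]; print(nm,len(Q),Q.mean(0),Q.min(0),Q.max(0))
    rect=cv2.minAreaRect(Q[:,:2].astype(np.float32)); print(rect)
# yellow/gold clips
g=M&(hsv[...,0]>12)&(hsv[...,0]<30)&(hsv[...,1]>150)&(Z>.05)
for c0,c1 in((215,290),(335,385)):
    q=g.copy();q[:,:c0]=0;q[:,c1:]=0; print('gold',q.sum(),W[q].mean(0),W[q].min(0),W[q].max(0))
red=M&((hsv[...,0]<5)|(hsv[...,0]>175))&(hsv[...,1]>200)&(Z>.05); print('red',W[red].mean(0))
E
python3 -c "
import cv2;p=cv2.imread('pics/w7.png');cv2.imwrite('pics/w7c.png',cv2.resize(p[10:240,200:400],(600,690)[:2],interpolation=cv2.INTER_CUBIC)[:600])"
```

```text
hist (array([    0, 11404,  6946,   111,   633,    74,   688,  2344,  1546,
         227,   177,  1134,  3756,     8,     0, 12430]), array([-0.01 , -0.004,  0.004,  0.012,  0.02 ,  0.056,  0.058,  0.059,
        0.06 ,  0.061,  0.062,  0.064,  0.07 ,  0.085,  0.1  ,  0.2  ,
        0.3  ]))
base z 0.009750849600184075
L [0.65403854 0.22070538] R [0.63730413 0.10879896]
L [0.56321311 0.23258799] R [0.54629259 0.120563  ]
yaw edge -7.663928596403726 [-0.13456429  0.31025671] 0.009262593714465528
yaw edge -7.8064858595311035 [-0.13709829  0.19334323] 0.013252219992879576
left 2823 [0.58033694 0.19934583 0.05975678] [0.52640652 0.17823977 0.05708184] [0.67708043 0.21974695 0.06227354]
((0.6017148494720459, 0.19773513078689575), (0.025935852900147438, 0.14925378561019897), 81.96658325195312)
right 574 [0.58446069 0.13429987 0.05972581] [0.51928242 0.12213192 0.05783525] [0.66273326 0.14492774 0.06226983]
((0.5910558104515076, 0.1334756761789322), (0.003928059712052345, 0.14509537816047668), 82.41215515136719)
gold 671 [0.60714399 0.20078578 0.09261169] [0.60016168 0.15347672 0.05984591] [0.61514939 0.22116201 0.37327755]
gold 337 [0.59403912 0.13416413 0.1223654 ] [0.55578643 0.1195259  0.06749431] [0.60369625 0.15347672 0.37327755]
red [0.63986938 0.1708306  0.06948642]
```

View pics/w7c.png

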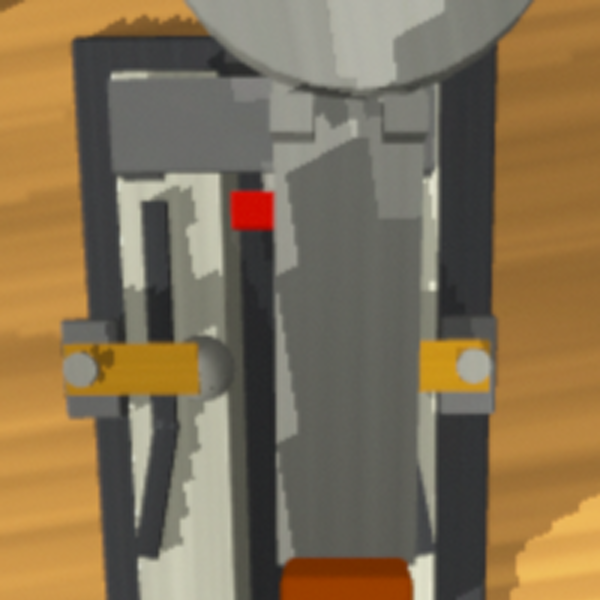

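Mid stage is about (0.6028, 0.1691), yaw -7.8°. Base edges, rails and clips agree, and the pixel offset check gives the same lateral value. Backing off gently to above the entry.

```bash
python3 -m inch '[-0.1,0,0,0, -0.2,0.1,-0.2,0, -0.3,0.1,-0.4,0.1, -0.4,0.2,-0.6,0.1, -0.5,0.2,-0.8,0.1, -0.6,0.2,-0.9,0.1, -0.7,0.2,-0.9,0.1, -0.7,0.2,-0.9,0.1, -0.7,0.2,-0.9,0.1, -0.7,0.2,-0.9,0.1]'
python3 -m inch '[-0.7,0.2,-0.9,0, -0.7,0.2,-0.9,0, -0.7,0.2,-0.9,0, -0.7,0.2,-0.8,0, -0.7,0.2,-0.7,0, -0.6,0.2,-0.6,0, -0.5,0.1,-0.5,0, -0.4,0.1,-0.3,0, -0.3,0.1,-0.2,0, -0.1,0,-0.1,0]'
python3 -m inch '[0,0,0,0,0,0,0,0,0,0,0,0]'
python3 - <<'E'
from h import *
look('wrist','w8'); 
s=robot.read_state(); e=s['eef_pos'][:2]; print(s['eef_pos'],s['grip_width'],s['wrist_force'],s['torque'])
Rt=R.from_quat(s['eef_rot'][[1,2,3,0]]).as_matrix(); print('tool yaw',np.degrees(np.arctan2(Rt[1,1],Rt[0,1])), Rt[:,0])
th=np.radians(-7.8); d=np.array([np.cos(th),np.sin(th)]);n=np.array([-d[1],d[0]]); m=np.array([.6028,.1691]); print('stage xy of TCP',d@(e-m),n@(e-m))
E
```

```text
time_s: 10.05
eef_pos: [0.4842, 0.1797, 0.1411]
eef_rot: [-0.465, -0.532, -0.465, 0.533]
wrist_force: [-0.2, 0.1, -2.7]
grip_width: 0.0156
time_s: 10.88
eef_pos: [0.4312, 0.1947, 0.0835]
eef_rot: [0.465, 0.533, 0.465, -0.533]
wrist_force: [0.1, 0.4, -1.9]
grip_width: 0.0155
time_s: 11.13
eef_pos: [0.4322, 0.1946, 0.0841]
eef_rot: [0.465, 0.533, 0.465, -0.532]
wrist_force: [-0.1, -1.0, -2.0]
grip_width: 0.0152
[0.43211087 0.19453956 0.08403579] 0.01565343955986658 [-0.11701414 -0.29622262 -2.50571656] [0.04262913 0.10171475 0.05003968]
tool yaw -7.754114752372434 [ 7.58676266e-04  1.93888944e-04 -9.99999693e-01]
stage xy of TCP -0.17256242950382458 0.002039019808540281
```

View pics/w8.png

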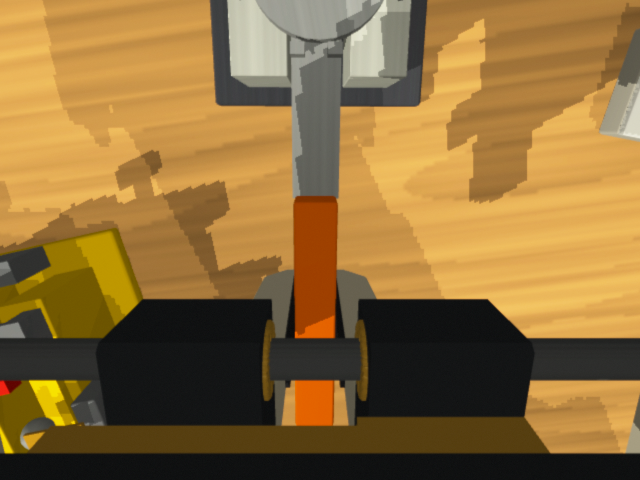

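Slot at row 80 spans columns 290–344 (mid 317–318), the paddle is at about 316.3, and yaw agrees. I'll shift right 1.5 mm and back 3.5 mm, then lower.

```bash
python3 -m inch '[-0.1,0,-0.2,0, -0.2,-0.05,-0.4,0, -0.05,-0.05,-0.5,0, 0,0,-0.6,0, 0,0,-0.6,0, 0,0,-0.5,0, 0,0,-0.3,0, 0,0,-0.2,0, 0,0,0,0, 0,0,0,0]'
python3 - <<'E'
from h import *
look('wrist','w9'); look('scene','s9')
s=robot.read_state(); e=s['eef_pos'][:2]; print(s['eef_pos'],s['grip_width'],s['wrist_force'],s['torque'])
th=np.radians(-7.8); d=np.array([np.cos(th),np.sin(th)]);n=np.array([-d[1],d[0]]); m=np.array([.6028,.1691]); print('stage xy of TCP',d@(e-m),n@(e-m))
p=cv2.imread('pics/s9.png');cv2.imwrite('pics/s9c.png',cv2.resize(p[170:290,310:470],(800,600),interpolation=cv2.INTER_CUBIC))
E
```

```text
time_s: 12.02
eef_pos: [0.4281, 0.1936, 0.0506]
eef_rot: [-0.465, -0.533, -0.465, 0.533]
wrist_force: [-0.8, 0.4, -2.3]
grip_width: 0.0155
[0.42840737 0.1936465  0.05096547] 0.015561734771595507 [-0.44753904 -0.08202259 -1.64005666] [ 0.06822886  0.08138058 -0.0145012 ]
stage xy of TCP -0.1761104639613764 0.0006515983133218736
```

View pics/s9c.png

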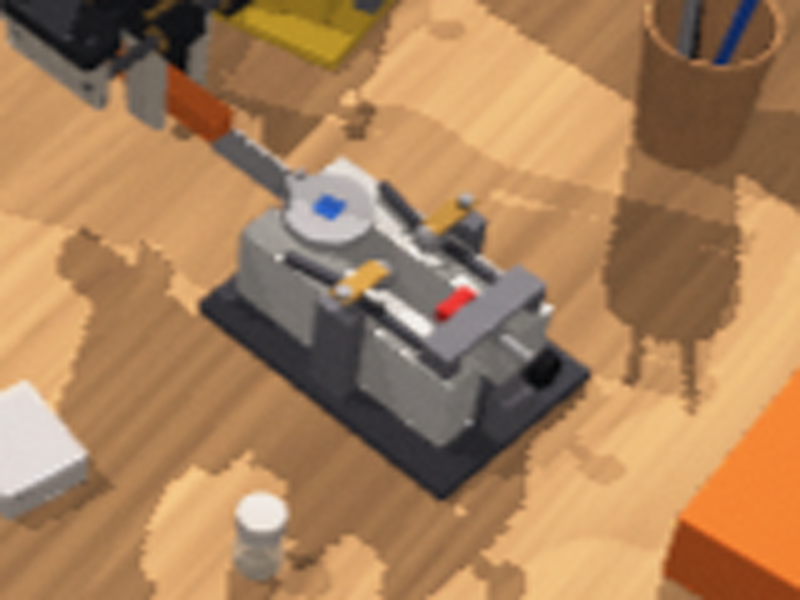

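View pics/w9.png

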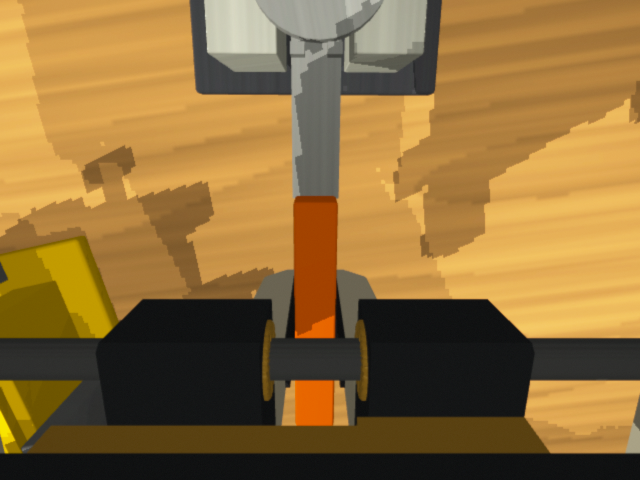

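The disc sits over the rails between the guide flares, and the blade (316) is centred in the slot (288–344). Lowering the last 8 mm slowly.

```bash
python3 -m inch '[0,0,-0.1,0, 0,0,-0.15,0, 0,0,-0.15,0, 0,0,-0.1,0, 0,0,-0.1,0, 0,0,-0.1,0, 0,0,-0.05,0, 0,0,0,0, 0,0,0,0]'
python3 - <<'E'
from h import *
for i in range(6):
    s=robot.read_state(); print(s['eef_pos'],s['wrist_force'],s['torque']); c=look('wrist','w10')
E
```

```text
time_s: 12.87
eef_pos: [0.4281, 0.1935, 0.0432]
eef_rot: [0.465, 0.533, 0.465, -0.533]
wrist_force: [0.2, 0.2, -1.6]
grip_width: 0.0157
[0.42813114 0.1935414  0.04315355] [ 0.16095566  0.16276267 -1.59564166] [ 0.02339592  0.03176698 -0.01203996]
[0.42817642 0.19356904 0.04319081] [ 0.15497049  0.38854667 -0.86419423] [0.06486377 0.05626274 0.01562219]
[0.42817692 0.19356549 0.04320985] [ 0.75308593  0.13250297 -0.8757769 ] [0.07087096 0.0380447  0.04163918]
[0.42818943 0.19353754 0.04321755] [-0.32133606 -0.08386277 -0.70331345] [ 0.07808126  0.04524682 -0.02216301]
[0.42820231 0.19357031 0.04322359] [-0.32767738 -0.25058964 -0.46227575] [ 0.04823395  0.01824397 -0.0366019 ]
[0.42817031 0.19356356 0.04320972] [ 0.32866714  0.84528789 -1.22750488] [ 0.06218104  0.04528084 -0.03444108]
```

View pics/w10.png

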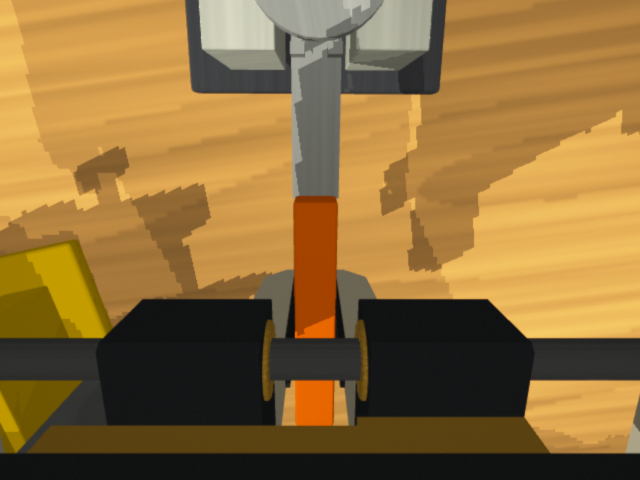

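The wrist load dropped by about 1 N, so the disc is on the rails. Sliding forward towards the clips.

```bash
cat > f.py <<'E'
from h import *
th=np.radians(-7.8); d=np.array([np.cos(th),np.sin(th)]);n=np.array([-d[1],d[0]]); m=np.array([.6028,.1691])
def rep(k=8):
    F=[];P=[];T=[]
    for i in range(k):
        s=robot.read_state(); F.append(s['wrist_force']);P.append(s['eef_pos']);T.append(s['torque']); robot.read_camera('wrist')
    F=np.array(F);P=np.array(P); f=F[:,:2]@d
    e=P.mean(0)
    print('t',round(robot.read_state()['time_s'],2),'Fx_stage %.2f±%.2f'%(f.mean(),f.std()/k**.5),'Fy %.2f'%(F[:,:2]@n).mean(),'Fz %.2f'%F[:,2].mean(),'| stage x %.2f y %.2f mm z %.2f'%(1000*d@(e[:2]-m),1000*n@(e[:2]-m),1000*e[2]),'T',np.mean(T,0).round(3))
E
python3 -c "
from f import *
rep(5)"
python3 -m inch '[0.1,0,0,0, 0.2,-0.05,0,0, 0.3,-0.05,0,0, 0.4,-0.05,0,0, 0.4,-0.05,0,0, 0.4,-0.05,0,0, 0.4,-0.05,0,0, 0.3,-0.05,0,0, 0.2,-0.05,0,0, 0.1,0,0,0]'
python3 -c "
from f import *
rep(5)
look('wrist','w11')
look('top','t11')"
```

```text
t 13.42 Fx_stage 0.25±0.36 Fy 0.35 Fz -1.02 | stage x -176.38 y 0.52 mm z 43.16 T [ 0.05   0.047 -0.005]
time_s: 14.25
eef_pos: [0.4565, 0.1894, 0.0431]
eef_rot: [-0.465, -0.533, -0.465, 0.533]
wrist_force: [-0.2, -0.0, -1.3]
grip_width: 0.0156
t 14.5 Fx_stage 0.13±0.18 Fy 0.13 Fz -1.03 | stage x -147.94 y 0.31 mm z 43.11 T [ 0.066  0.065 -0.009]
```

View pics/w11.png

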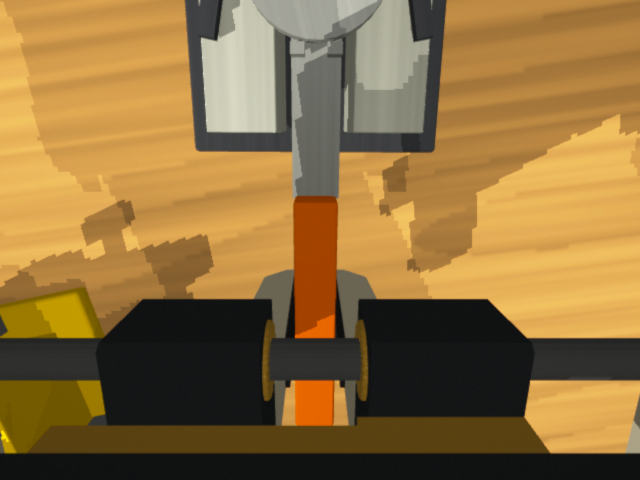

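Centred, with the disc about to meet the clips. Pushing into the clips in small steps.

```bash
python3 -m inch '[0.1,-0.01,0,0, 0.1,-0.02,0,0, 0.1,-0.01,0,0, 0.1,-0.02,0,0, 0.1,-0.01,0,0]'
python3 -c "
from f import *
rep(4)"
python3 -m inch '[0.1,-0.01,0,0, 0.1,-0.02,0,0, 0.1,-0.01,0,0, 0.1,-0.02,0,0]'
python3 -c "
from f import *
rep(8)
look('scene','s12')
p=cv2.imread('pics/s12.png');cv2.imwrite('pics/s12c.png',cv2.resize(p[170:290,310:470],(800,600),interpolation=cv2.INTER_CUBIC))"
```

```text
time_s: 15.02
eef_pos: [0.4609, 0.1889, 0.043]
eef_rot: [-0.465, -0.532, -0.465, 0.533]
wrist_force: [-2.4, 0.5, -0.7]
grip_width: 0.0156
t 15.22 Fx_stage -1.93±0.17 Fy 0.15 Fz -0.91 | stage x -143.21 y 0.31 mm z 43.01 T [0.135 0.324 0.034]
time_s: 15.55
eef_pos: [0.465, 0.1882, 0.043]
eef_rot: [-0.465, -0.532, -0.465, 0.533]
wrist_force: [-4.8, 0.6, -0.4]
grip_width: 0.0155
t 15.95 Fx_stage -2.39±0.38 Fy -0.17 Fz -1.45 | stage x -138.87 y 0.24 mm z 43.13 T [ 0.091  0.437 -0.014]
```

View pics/s12c.png

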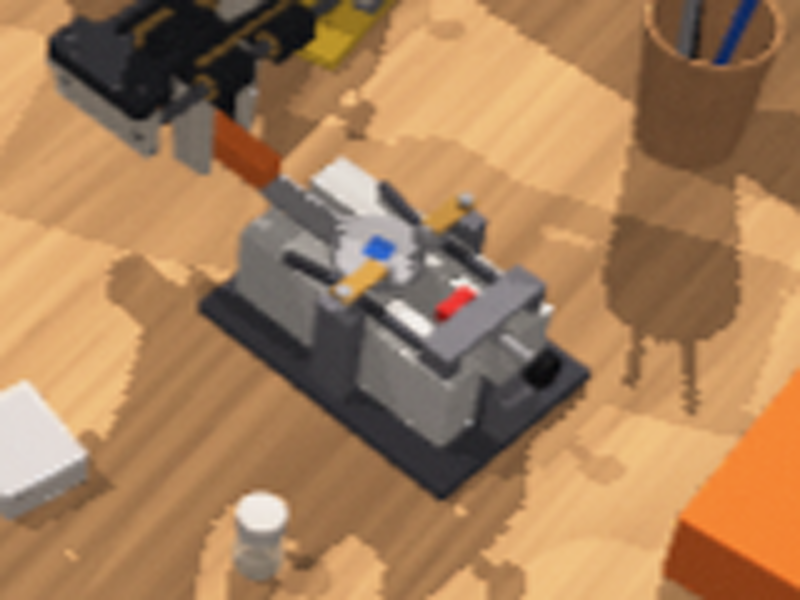

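```bash
python3 -c "
from f import *
W,z,p=cloud('w7'); hsv=cv2.cvtColor(p,cv2.COLOR_RGB2HSV)
M=np.zeros((480,640),bool); M[60:110,270:296]=1
red=M&((hsv[...,0]<5)|(hsv[...,0]>175))&(hsv[...,1]>180); Q=W[red]
x=(Q[:,:2]-np.array([.603,.1703]))@d; print(len(Q),np.percentile(x,[1,5,25,50,75,95,99]).round(4),np.percentile(Q[:,2],[1,25,50,75,99]).round(4))
"
```

```text
180 [0.0326 0.0328 0.0342 0.0364 0.0384 0.0404 0.0405] [0.0638 0.0691 0.0697 0.0702 0.0713]
```

The pad face looks to be near stage x ≈ +32, so contact is expected around TCP x ≈ -117. Advancing with checks.

```bash
python3 -m inch '[0.1,-0.01,0,0, 0.1,-0.02,0,0, 0.1,-0.01,0,0, 0.1,-0.02,0,0, 0.1,-0.01,0,0, 0.1,-0.01,0,0]'
python3 -c "
from f import *
rep(4)"
python3 -m inch '[0.1,-0.01,0,0, 0.1,-0.02,0,0, 0.1,-0.01,0,0, 0.1,-0.02,0,0, 0.1,-0.01,0,0]'
python3 -c "
from f import *
rep(8)"
```

```text
time_s: 16.5
eef_pos: [0.4712, 0.1874, 0.0431]
eef_rot: [-0.465, -0.533, -0.465, 0.533]
wrist_force: [-3.0, 0.6, -1.4]
grip_width: 0.0157
t 16.7 Fx_stage -2.20±0.31 Fy 0.38 Fz -1.34 | stage x -132.73 y 0.28 mm z 43.14 T [ 0.101  0.433 -0.007]
time_s: 17.12
eef_pos: [0.4762, 0.1867, 0.0431]
eef_rot: [-0.465, -0.533, -0.465, 0.533]
wrist_force: [-2.8, 0.8, -1.3]
grip_width: 0.0157
t 17.52 Fx_stage -1.64±0.34 Fy -0.01 Fz -1.53 | stage x -127.68 y 0.29 mm z 43.19 T [0.077 0.368 0.004]
```

```bash
python3 -m inch '[0.1,-0.01,0,0, 0.1,-0.02,0,0, 0.1,-0.01,0,0, 0.1,-0.01,0,0]'
python3 -c "
from f import *
rep(4)"
python3 -m inch '[0.05,0,0,0, 0.05,-0.01,0,0, 0.05,-0.01,0,0]'
python3 -c "
from f import *
rep(6)"
```

```text
time_s: 17.85
eef_pos: [0.4801, 0.1862, 0.0431]
eef_rot: [-0.465, -0.533, -0.465, 0.533]
wrist_force: [-2.8, 0.8, -1.0]
grip_width: 0.0156
t 18.05 Fx_stage -2.50±0.10 Fy 0.27 Fz -1.24 | stage x -123.74 y 0.33 mm z 43.13 T [ 0.09   0.457 -0.018]
time_s: 18.3
eef_pos: [0.4815, 0.1861, 0.0431]
eef_rot: [-0.465, -0.533, -0.465, 0.533]
wrist_force: [-3.5, 0.0, -1.3]
grip_width: 0.0157
t 18.6 Fx_stage -2.85±0.34 Fy -0.09 Fz -1.44 | stage x -122.34 y 0.34 mm z 43.12 T [0.103 0.504 0.005]
```

```bash
for i in 1; do python3 -m inch '[0.05,-0.01,0,0, 0.05,0,0,0]'; python3 -c "
from f import *
rep(6)"; done
python3 -m inch '[0.05,-0.01,0,0]'; python3 -c "
from f import *
rep(6)"
```

```text
time_s: 18.77
eef_pos: [0.4826, 0.1859, 0.0431]
eef_rot: [-0.465, -0.533, -0.465, 0.533]
wrist_force: [-3.6, 0.3, -1.0]
grip_width: 0.0155
t 19.07 Fx_stage -2.86±0.31 Fy 0.03 Fz -1.48 | stage x -121.30 y 0.37 mm z 43.14 T [ 0.109  0.499 -0.016]
time_s: 19.15
eef_pos: [0.483, 0.1858, 0.0431]
eef_rot: [-0.465, -0.533, -0.465, 0.533]
wrist_force: [-2.9, -0.2, -0.7]
grip_width: 0.0152
t 19.45 Fx_stage -2.47±0.16 Fy -0.34 Fz -1.08 | stage x -120.84 y 0.34 mm z 43.14 T [ 0.121  0.468 -0.012]
```

```bash
python3 -m inch '[0.03,-0.01,0,0]' | grep force; python3 -c "
from f import *
rep(3)"
python3 -m inch '[0.03,0,0,0]'| grep force; python3 -c "
from f import *
rep(3)"
python3 -m inch '[0.03,-0.01,0,0]'| grep force; python3 -c "
from f import *
rep(3)"
```

```text
wrist_force: [-4.6, 0.3, -1.5]
t 19.68 Fx_stage -3.55±0.49 Fy 0.21 Fz -1.64 | stage x -120.59 y 0.28 mm z 43.11 T [0.163 0.538 0.021]
wrist_force: [-2.6, 0.1, -1.3]
t 19.92 Fx_stage -3.02±0.18 Fy -0.04 Fz -1.18 | stage x -120.27 y 0.31 mm z 43.11 T [0.112 0.528 0.03 ]
wrist_force: [-2.7, 0.9, -1.8]
t 20.15 Fx_stage -2.33±0.21 Fy 0.21 Fz -1.66 | stage x -119.93 y 0.25 mm z 43.12 T [0.148 0.526 0.022]
```

```bash
python3 -m inch '[0.03,0,0,0]' | grep force; python3 -c "
from f import *
rep(3)"
```

```text
wrist_force: [-2.4, 0.4, -1.1]
t 20.38 Fx_stage -3.05±0.26 Fy -0.17 Fz -1.27 | stage x -119.62 y 0.29 mm z 43.13 T [0.094 0.536 0.004]
```

```bash
python3 -m inch '[0.04,-0.01,0,0]' | grep force; python3 -c "
from f import *
rep(3)"
python3 -m inch '[0.04,0,0,0]' | grep force; python3 -c "
from f import *
rep(3)"
```

```text
wrist_force: [-2.4, 0.3, -1.7]
t 20.62 Fx_stage -2.89±0.33 Fy 0.24 Fz -1.38 | stage x -119.20 y 0.26 mm z 43.13 T [0.116 0.514 0.003]
wrist_force: [-3.9, 0.1, -1.0]
t 20.85 Fx_stage -2.65±0.57 Fy -0.29 Fz -1.00 | stage x -118.82 y 0.31 mm z 43.12 T [ 0.1    0.536 -0.01 ]
```

```bash
python3 -m inch '[0.04,-0.01,0,0]' | grep force; python3 -c "
from f import *
rep(3)"
python3 -m inch '[0.04,0,0,0]' | grep force; python3 -c "
from f import *
rep(3)"
```

```text
wrist_force: [-3.1, 0.3, -1.2]
t 21.08 Fx_stage -3.41±0.21 Fy 0.08 Fz -1.58 | stage x -118.42 y 0.27 mm z 43.13 T [ 0.109  0.502 -0.017]
wrist_force: [-2.5, 0.4, -0.3]
t 21.32 Fx_stage -2.89±0.22 Fy -0.44 Fz -1.16 | stage x -118.01 y 0.33 mm z 43.14 T [ 0.102  0.538 -0.008]
```

Steady friction of about 2.9 N. Not at the pad yet.

```bash
python3 -m inch '[0.03,-0.01,0,0]' | grep force; python3 -c "
from f import *
rep(4)"
python3 -m inch '[0.03,0,0,0]' | grep force; python3 -c "
from f import *
rep(4)"
```

```text
wrist_force: [-2.9, 0.6, -0.8]
t 21.6 Fx_stage -2.56±0.26 Fy 0.11 Fz -1.16 | stage x -117.70 y 0.26 mm z 43.13 T [ 0.128  0.48  -0.011]
wrist_force: [-3.1, 0.3, -0.6]
t 21.88 Fx_stage -2.76±0.19 Fy -0.30 Fz -1.38 | stage x -117.41 y 0.29 mm z 43.12 T [ 0.111  0.536 -0.004]
```

```bash
python3 -m inch '[0.03,-0.01,0,0]' | grep force; python3 -c "
from f import *
rep(4)"
```

```text
wrist_force: [-2.0, 0.3, -0.6]
t 22.17 Fx_stage -2.55±0.22 Fy 0.22 Fz -1.06 | stage x -117.10 y 0.25 mm z 43.13 T [0.158 0.502 0.   ]
```

```bash
python3 -m inch '[0.03,0,0,0]' | grep force; python3 -c "
from f import *
rep(4)"
```

```text
wrist_force: [-2.0, 0.9, -1.7]
t 22.45 Fx_stage -2.52±0.12 Fy 0.05 Fz -2.08 | stage x -116.80 y 0.29 mm z 43.13 T [ 0.083  0.521 -0.007]
```

```bash
python3 -m inch '[0.03,-0.01,0,0]' | grep force; python3 -c "
from f import *
rep(4)"
```

```text
wrist_force: [-3.1, -0.1, -1.7]
t 22.73 Fx_stage -2.76±0.09 Fy -0.30 Fz -1.39 | stage x -116.48 y 0.24 mm z 43.14 T [0.113 0.537 0.025]
```

```bash
python3 -m inch '[0.03,0,0,0]' | grep force; python3 -c "
from f import *
rep(4)"
```

```text
wrist_force: [-1.5, 0.5, -1.2]
t 23.02 Fx_stage -2.44±0.37 Fy 0.02 Fz -1.31 | stage x -116.19 y 0.27 mm z 43.13 T [0.114 0.512 0.016]
```

```bash
python3 -m inch '[0.03,-0.01,0,0]' | grep force; python3 -c "
from f import *
rep(4)"
```

```text
wrist_force: [-3.4, -0.1, -0.8]
t 23.3 Fx_stage -3.12±0.07 Fy 0.01 Fz -1.36 | stage x -115.86 y 0.21 mm z 43.15 T [0.134 0.498 0.03 ]
```

```bash
python3 -m inch '[0.03,0,0,0]' | grep force; python3 -c "
from f import *
rep(4); look('top','t13'); look('wrist','w13')"
```

```text
wrist_force: [-4.1, 0.5, -1.4]
t 23.58 Fx_stage -3.29±0.28 Fy -0.03 Fz -1.18 | stage x -115.59 y 0.26 mm z 43.14 T [ 0.106  0.506 -0.002]
```

```bash
python3 -c "
import cv2,numpy as np
p=cv2.imread('pics/t13.png');a=cv2.resize(p[160:245,215:290],(400,453),interpolation=cv2.INTER_CUBIC)
q=cv2.imread('pics/w13.png');b=cv2.resize(q[0:226,215:415],(400,453),interpolation=cv2.INTER_CUBIC)
cv2.imwrite('pics/c13.png',np.hstack([a,b]))"
```

```text
(no output)
```

View pics/c13.png

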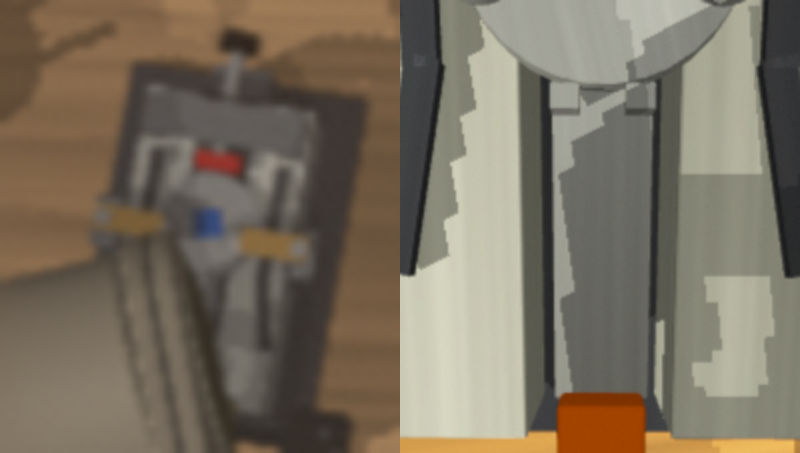

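From above, the disc's front rim almost meets the red pad. Tabs are against the rear rim and the disc is centred. Continuing to feel forward.

```bash
python3 -m inch '[0.03,-0.01,0,0]' | grep force; python3 -c "
from f import *
rep(4)"
```

```text
wrist_force: [-2.9, 0.9, -0.7]
t 23.97 Fx_stage -2.66±0.19 Fy 0.29 Fz -1.17 | stage x -115.27 y 0.20 mm z 43.14 T [ 0.099  0.49  -0.   ]
```

```bash
python3 -m inch '[0.03,0,0,0]' | grep force; python3 -c "
from f import *
rep(4)"
```

```text
wrist_force: [-3.1, 0.2, -1.3]
t 24.25 Fx_stage -2.87±0.21 Fy 0.05 Fz -1.38 | stage x -114.98 y 0.23 mm z 43.13 T [0.09 0.51 0.  ]
```

```bash
python3 -m inch '[0.03,-0.01,0,0]' | grep force; python3 -c "
from f import *
rep(4)"
```

```text
wrist_force: [-3.1, 0.5, -1.3]
t 24.53 Fx_stage -2.64±0.20 Fy 0.51 Fz -1.46 | stage x -114.67 y 0.17 mm z 43.12 T [0.106 0.52  0.005]
```

```bash
python3 -m inch '[0.03,0,0,0]' | grep force; python3 -c "
from f import *
rep(4)"
```

```text
wrist_force: [-3.5, -0.3, -1.5]
t 24.82 Fx_stage -3.61±0.14 Fy -0.03 Fz -1.23 | stage x -114.45 y 0.20 mm z 43.10 T [0.134 0.591 0.004]
```

```bash
python3 -m inch '[0.03,-0.01,0,0]' | grep force; python3 -c "
from f import *
rep(4)"
```

```text
wrist_force: [-4.7, 0.4, -1.5]
t 25.1 Fx_stage -4.70±0.12 Fy -0.36 Fz -1.16 | stage x -114.30 y 0.15 mm z 43.03 T [0.167 0.759 0.034]
```

```bash
python3 -m inch '[0.03,0,0,0]' | grep force; python3 -c "
from f import *
rep(4)"
```

```text
wrist_force: [-6.8, -0.0, 0.8]
t 25.38 Fx_stage -5.61±0.39 Fy -0.41 Fz -0.85 | stage x -114.13 y 0.15 mm z 42.96 T [0.184 0.918 0.032]
```

```bash
python3 -m inch '[0.03,0,0,0]' | grep force; python3 -c "
from f import *
rep(4)"
```

```text
wrist_force: [-6.3, 0.1, -1.2]
t 25.67 Fx_stage -6.00±0.11 Fy 0.37 Fz -0.73 | stage x -114.01 y 0.18 mm z 42.91 T [ 0.163  0.985 -0.013]
```

Pad contact at x ≈ -114.5. Total is now about 6.1 N against 2.8 N of friction, so the pad force is about 3.3 N. That is gently pressed. Withdrawing the paddle straight back.

```bash
python3 -m inch '[-0.05,0.01,0,0, -0.1,0.01,0,0, -0.2,0.03,0,0, -0.3,0.04,0,0, -0.4,0.05,0,0, -0.5,0.07,0,0, -0.6,0.08,0,0, -0.6,0.08,0,0, -0.6,0.08,0,0, -0.6,0.08,0,0]'
python3 -m inch '[-0.6,0.08,0,0, -0.6,0.08,0,0, -0.6,0.08,0,0, -0.5,0.07,0,0, -0.4,0.05,0,0, -0.2,0.03,0,0, 0,0,0,0, 0,0,0,0]'
python3 -c "
from f import *
rep(3); look('wrist','w14'); look('scene','s14')
p=cv2.imread('pics/s14.png');cv2.imwrite('pics/s14c.png',cv2.resize(p[170:290,310:470],(800,600),interpolation=cv2.INTER_CUBIC))"
```

```text
time_s: 26.5
eef_pos: [0.4502, 0.1901, 0.0431]
eef_rot: [-0.465, -0.533, -0.465, 0.533]
wrist_force: [-0.6, 0.5, -1.3]
grip_width: 0.0153
time_s: 27.17
eef_pos: [0.422, 0.194, 0.0432]
eef_rot: [0.465, 0.533, 0.465, -0.532]
wrist_force: [-0.5, -0.1, -1.2]
grip_width: 0.0156
t 27.32 Fx_stage -0.02±0.20 Fy -0.12 Fz -1.36 | stage x -182.35 y 0.10 mm z 43.25 T [ 0.02   0.015 -0.01 ]
```

View pics/s14c.png

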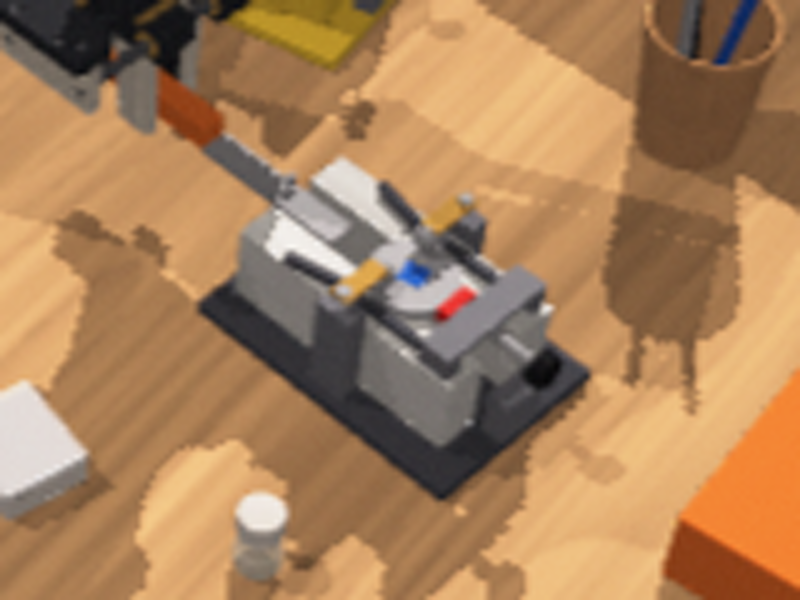

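View pics/w14.png

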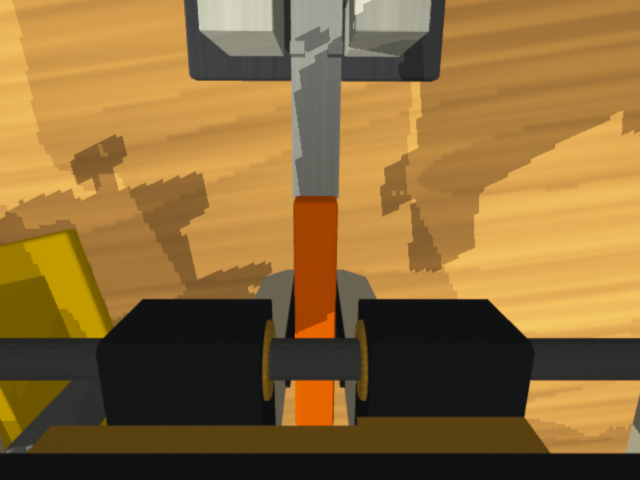

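Disc stays seated against the pad with the blade clear behind it. Raising and returning to the rest.

```bash
python3 -m inch '[0,0,0.3,0, 0,0,0.8,0, 0,0,1.2,0, 0,0,1.5,0, 0,0,1.5,0, 0,0,1.5,0, 0,0,1.0,0, 0.2,-0.7,0.3,1.2, 0.2,-1.5,0,1.2]'
python3 -m inch '[0.2,-2.3,0,1.2, 0.2,-2.3,0,1.2, 0.2,-2.3,0,1.2, 0.2,-2.3,0,1.2, 0.2,-2.3,0,1.2, 0.2,-2.3,0,1.2, 0.2,-2.3,0,1.2, 0.2,-2.3,0,1.2, 0.2,-2.3,0,1.2, 0.2,-2.3,0,1.2]'
python3 -m inch '[0.3,-2.3,0,1.2, 0.3,-2.3,0,1.2, 0.3,-2.3,0,1.2, 0.3,-2.3,0,1.2, 0.3,-2.3,0,1.2, 0.3,-2.3,0,1.2, 0.3,-1.8,0,1.2, 0.2,-0.7,0,1.2, 0,0,0,0, 0,0,0,0]'
python3 - <<'E'
from h import *
for i in range(2):
    s=robot.read_state(); print(s['time_s'],s['eef_pos']); robot.read_camera('wrist')
Rt=R.from_quat(s['eef_rot'][[1,2,3,0]]).as_matrix(); print('tool yaw',np.degrees(np.arctan2(Rt[1,1],Rt[0,1])))
look('wrist','w15')
E
```

```text
time_s: 28.17
eef_pos: [0.427, 0.173, 0.1262]
eef_rot: [0.477, 0.523, 0.476, -0.521]
wrist_force: [0.4, -0.0, -1.6]
grip_width: 0.0154
time_s: 29.0
eef_pos: [0.4459, -0.0593, 0.1246]
eef_rot: [0.529, 0.47, 0.528, -0.47]
wrist_force: [0.7, -0.1, -1.3]
grip_width: 0.0156
time_s: 29.83
eef_pos: [0.4688, -0.2212, 0.1242]
eef_rot: [0.565, 0.425, 0.565, -0.425]
wrist_force: [-0.9, 0.2, -0.5]
grip_width: 0.0161
29.8333 [ 0.46877733 -0.22115499  0.12422257]
29.8833 [ 0.46873943 -0.22068046  0.12414303]
tool yaw 16.204248377364827
```

View pics/w15.png

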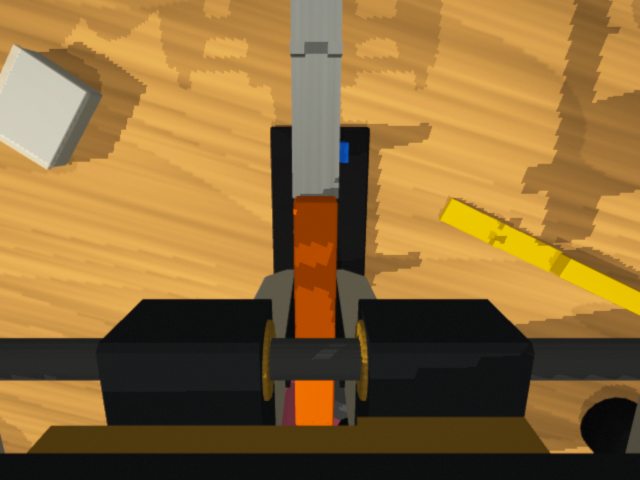

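```bash
python3 -m inch '[-0.1,-0.37,-0.5,0.35, 0,0,-1.2,0, 0,0,-1.5,0, 0,0,-1.5,0, 0,0,-1.2,0, 0,0,-0.8,0, 0,0,-0.5,0, 0,0,0,0, 0,0,0,0]'
python3 - <<'E'
from h import *
for i in range(3):
    s=robot.read_state(); print(s['time_s'],s['eef_pos'],s['wrist_force']); robot.read_camera('wrist')
Rt=R.from_quat(s['eef_rot'][[1,2,3,0]]).as_matrix(); print('tool yaw',np.degrees(np.arctan2(Rt[1,1],Rt[0,1])))
look('wrist','w16')
E
```

```text
time_s: 30.73
eef_pos: [0.468, -0.2248, 0.0522]
eef_rot: [0.567, 0.423, 0.567, -0.423]
wrist_force: [-0.4, -0.1, -1.6]
grip_width: 0.0155
30.7333 [ 0.46798471 -0.22475283  0.05216808] [-0.41716898 -0.11545804 -1.61051873]
30.7833 [ 0.46836254 -0.22500838  0.05272591] [ 0.03777245  0.20404162 -0.49424596]
30.8333 [ 0.46855486 -0.22513531  0.05300167] [ 0.31068109  0.15849222 -0.41059287]
tool yaw 16.61306528670175
```

View pics/w16.png

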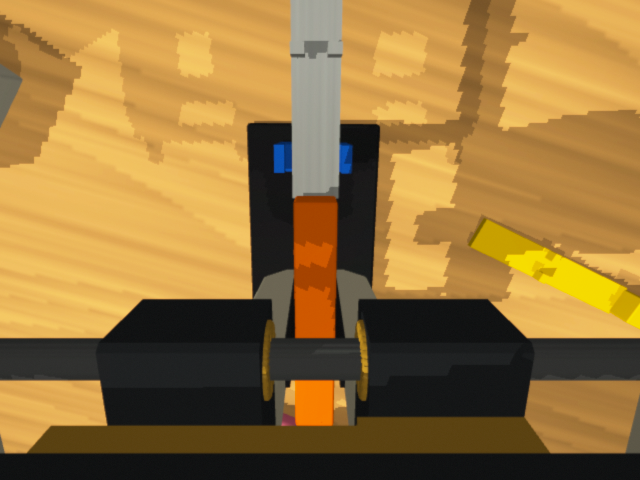

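```bash
python3 -m inch '[-0.06,0.05,-0.4,0, 0,0,-0.5,0, 0,0,-0.4,0, 0,0,-0.3,0, 0,0,-0.2,0, 0,0,-0.2,0, 0,0,-0.1,0, 0,0,0,0, 0,0,0,0]'
python3 - <<'E'
from h import *
for i in range(4):
    s=robot.read_state(); print(s['time_s'],s['eef_pos'],s['wrist_force'],s['torque']); robot.read_camera('wrist')
E
```

```text
time_s: 31.68
eef_pos: [0.4673, -0.2243, 0.0311]
eef_rot: [0.567, 0.423, 0.567, -0.423]
wrist_force: [-1.5, -0.2, -1.5]
grip_width: 0.0156
31.6833 [ 0.46733326 -0.224296    0.03114673] [-1.49941356 -0.18565737 -1.52652874] [0.00494106 0.03256104 0.00508789]
31.7333 [ 0.46743878 -0.22432838  0.0312758 ] [ 0.10988441  1.25443284 -1.26467827] [-0.05459839  0.02162338 -0.01148526]
31.7833 [ 0.46747741 -0.22436078  0.03133751] [ 0.33722427 -0.36791224 -2.10537539] [-0.03232438  0.06287686 -0.05612301]
31.8333 [ 0.46747347 -0.22436701  0.03135077] [ 0.33726939 -0.20337346 -2.36598123] [ 0.05454742  0.0445503  -0.04483736]
```

```bash
python3 -m inch '[0.02,-0.01,-0.05,0, 0,0,-0.05,0, 0,0,-0.05,0, 0,0,0,0, 0,0,0,0]'
python3 - <<'E'
from h import *
for i in range(4):
    s=robot.read_state(); print(s['time_s'],s['eef_pos'],s['wrist_force'],s['torque']); robot.read_camera('wrist')
E
```

```text
time_s: 32.3
eef_pos: [0.4676, -0.2244, 0.0297]
eef_rot: [0.567, 0.423, 0.567, -0.423]
wrist_force: [-0.1, 0.0, -0.3]
grip_width: 0.0155
32.3 [ 0.46755452 -0.22438461  0.02966766] [-0.10822277  0.01364944 -0.34099124] [0.02965827 0.07061606 0.02187767]
32.35 [ 0.46756486 -0.22436421  0.02967842] [-0.77773373 -0.78901644 -0.27956   ] [0.0549163  0.01333489 0.04065969]
32.4 [ 0.46757019 -0.22441408  0.02971149] [-0.06422804  0.12617191 -0.03749284] [0.01528807 0.04648485 0.00663355]
32.45 [ 0.46755871 -0.22439669  0.02969283] [ 0.07417921 -0.89642713  0.1493477 ] [ 0.03410384  0.11262948 -0.03606281]
```

The rest bears the paddle at the pick-up pose, to within 0.2 mm. Opening gently.

```bash
python3 -m inch '[0,0,0,0,0,0,0,0,0,0,0,0]' 0.22 5
python3 -m inch '[0,0,0,0,0,0,0,0,0,0,0,0,0,0,0,0]' 0.45
python3 -m inch '[0,0,0.3,0, 0,0,0.8,0, 0,0,1.5,0, 0,0,2.5,0, 0,0,3,0, 0,0,3,0, 0,0,3,0, 0,0,2.5,0, 0,0,1.5,0, 0,0,0.5,0]'
python3 -m inch '[0,0,0,0,0,0,0,0]'
python3 - <<'E'
from h import *
s=robot.read_state(); print(s['time_s'],s['eef_pos'],s['grip_width'],s['wrist_force'])
look('wrist','w17'); look('scene','s17')
p=cv2.imread('pics/s17.png');cv2.imwrite('pics/s17c.png',cv2.resize(p[170:340,210:450],(800,567),interpolation=cv2.INTER_CUBIC))
E
```

```text
time_s: 32.75
eef_pos: [0.4676, -0.2244, 0.0297]
eef_rot: [0.567, 0.423, 0.567, -0.423]
wrist_force: [0.5, -0.1, -0.3]
grip_width: 0.0204
time_s: 33.08
eef_pos: [0.4675, -0.2244, 0.0296]
eef_rot: [0.567, 0.423, 0.567, -0.423]
wrist_force: [-0.4, -0.2, -0.6]
grip_width: 0.0404
time_s: 33.92
eef_pos: [0.4691, -0.2253, 0.2203]
eef_rot: [0.569, 0.423, 0.565, -0.422]
wrist_force: [0.8, -0.7, 1.1]
grip_width: 0.0418
time_s: 34.08
eef_pos: [0.4673, -0.2242, 0.2151]
eef_rot: [0.567, 0.423, 0.567, -0.423]
wrist_force: [-1.1, 0.7, -0.4]
grip_width: 0.0418
34.0833 [ 0.46726756 -0.22424189  0.21506704] 0.041780376593221674 [-1.13269728  0.67122434 -0.37291439]
```

View pics/w17.png

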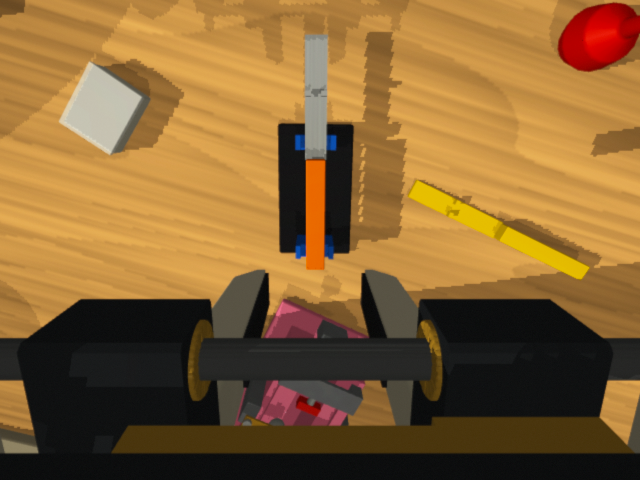

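View pics/s17c.png

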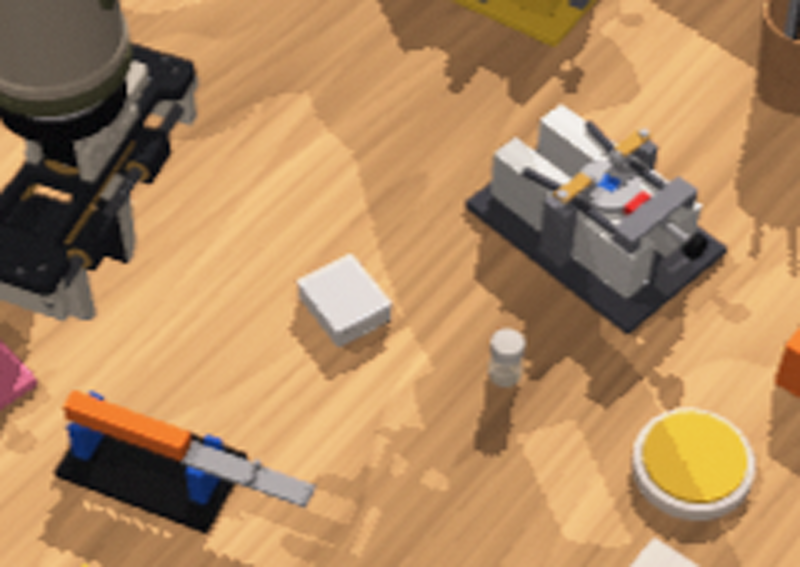

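Paddle lies in its yokes as before, and the disc is under the clips at the red pad. Final close look at the stage, plus a paddle measurement.

```bash
python3 -c "
from pad import *
grip('w17',(150,290,295,335))"
python3 -m inch '[0.3,1,0,-2.4, 0.6,2.5,0,-2.4, 0.7,3.5,0,-2.4, 0.7,3.5,0,-2.4, 0.7,3.5,0,-2.4, 0.7,3.5,0,-2.4, 0.7,3.5,0,-2.4, 0.7,3.5,0,-2.4, 0.7,3.5,0,-2.4, 0.7,3.5,0,-2.4]'
python3 -m inch '[0.6,3.5,0,0, 0.6,3,0,0, 0,1.5,0,0, 0,0.3,0,0, 0,0,0,0, 0,0,0,0]'
python3 -c "
from f import *
s=robot.read_state();print(s['time_s'],s['eef_pos'])
look('wrist','w18'); look('top','t18')
W,z,p=cloud('w18')
cv2.imwrite('pics/w18c.png',cv2.resize(p[0:240,200:440],(600,600),interpolation=cv2.INTER_CUBIC)[:,:,::-1])
for n_ in ['disc_center']: print([(round(q['conf'],2),np.round(q['xy']).tolist()) for q in robot.masks_of(n_,'wrist')])
"
```

```text
yaw 16.447805465423595 len 0.09325173864557357 0.015227412410755148 z 0.057729588498184534 grip [ 0.46730371 -0.22332675]
time_s: 35.02
eef_pos: [0.5316, 0.0924, 0.2139]
eef_rot: [-0.466, -0.531, -0.467, 0.532]
wrist_force: [0.3, -0.3, 0.8]
grip_width: 0.0414
time_s: 35.52
eef_pos: [0.5439, 0.1729, 0.2144]
eef_rot: [-0.467, -0.53, -0.467, 0.532]
wrist_force: [1.0, -0.2, 0.7]
grip_width: 0.0421
35.5167 [0.54393041 0.17291341 0.21443592]
[(0.64, [308.0, 127.0])]
```

View pics/w18c.png

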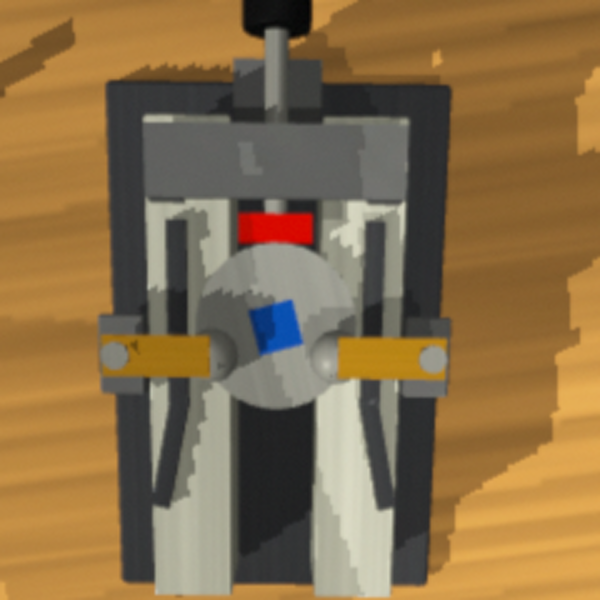

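Disc centred between the guides and under both balls. Its rim touches the red pad's near edge at crop (276,243). Paddle is back within 0.5 mm and 0.1°. Handing in.

```bash
python3 -m inch '[0,0,0,0,0,0,0,0]' | head -2; python3 -c "
from cell import robot
print(robot.hand_in())"
```

```text
time_s: 35.83
eef_pos: [0.5447, 0.1728, 0.2158]
the job is handed in; nothing more can be done
None
```

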